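# Put the washed milling kit away in the latched steel chest

## Robot

A 6-joint arm with a two-finger parallel gripper is mounted at the origin on the work surface. World frame = base frame: x ahead of the robot, y to its left, z up, the work surface at z = 0. Lengths are in mm, angles in rad, forces in N, time in s.
With the tool pointing down it reaches from about 350 to 875 mm from the base axis. Payload 4.2 kg.
Tool frame: the origin (TCP) lies at the very end of the fingers, on their centre line; the grasp point (between the pads) lies arm.hold_point_z behind it (arm.hold_point_z is the distance from the TCP to the grasp point, in mm); z points along the fingers, y is the direction in which the jaws open and shut (so a half turn about z gives the same grasp; the last joint's range is limited). The gripper opens to 85 mm and grips with 20 to 120 N. Pads are 22 mm wide; open, the fingers measure 114 mm over their backs; the gripper's body (76 mm by 85 mm) begins 54 mm behind the grasp point. The pads swing forward as they close: fully open they stand 13 mm farther back than shut.
Start: joints at [-0.855, 0.385, 0.008, 0, -1.194, -0.259], TCP at [275.685, -560.889, 231.312] pointing down, gripper open.
Joint ranges: [-3.14, 3.14], [-1.21, 2.06], [-1.07, 1.41], [-3.16, 2.05], [-2.99, -0.16], [-3.1, 3.1]. Speed limits (rad/s): [2.79, 2.79, 3.14, 3.14, 3.14, 3.14].

## Interface

Orientations are given as a unit quaternion [x, y, z, w].
In Python, from bench import arm gives the robot as it stands.
- The arm moves only by the tool step_arm, never from a script. Its argument "series" is a list of rows, each a list of 6 numbers: the shift along the world's x, y, z scaled (see below), then the turn, a rotation vector about the world's x, y, z scaled (see below). A call has 1 to 12 rows; each row is the pose to reach, as a shift and turn from the pose commanded when the call began; what a row does not reach only later rows make up. The controller multiplies each number of a shift by 400 mm and each number of a turn by pi/2 rad. A row lasts 1/12 s, in which the tool goes at most 41.7 mm and 7.16 degrees, less where a joint would pass 70% of its speed; a pose out of reach is approached as far as the arm can. A call with a number of a shift or a turn outside -1 to 1 is refused whole. A call with a gripper value outside its range is refused whole. "jaw" is the opening, from -1 (shut) to 1 (fully open), set as the call begins (left out, the last holds). The fingers move at their own pace and stop on an object; the grip force is fixed at half the most. Time passes only in rows, so rows that repeat a pose let the fingers close. It gives the time, the measured TCP pose, the force and the opening at its end, in the units of the state.
- arm.read_state(): the state, without advancing time (a new reading comes with each control period).
- arm.get_image(name): name is "scene" or "top" or "wrist"; returns a dict with "image" (384x512x3 uint8, red, green, blue), "camera_matrix" (3x3 intrinsics, pixels), "world_from_camera" (4x4, takes a point from camera to world coordinates). Camera axes: x right, y up, looking along -z (the intrinsics and any distortion apply to the point x, -y, -z); pixel columns grow to the right and rows downward; lengths in mm; the calibration is good to about 2 mm. The wrist camera is an equidistant fisheye: a pixel r from the principal point sees the ray r / f radians off the axis. A picture is of the moment at which its call begins. There is no depth.
- arm.job_done(): hands the job in, once; it reports no verdict.
The state is a dict: "clock": time; "joints": joint angles; "joint_vel": joint speeds; "joint_efforts": joint torques, N m; "position": TCP position; "ee_rot": TCP orientation; "contact_force": force on the tool from outside, world axes, zero at the start; "wrist_torque": the same for the moment, N m; "gripper_width": finger opening in mm.
Only numpy, scipy, OpenCV 4.12 (cv2) and the standard library are available. Lean on these libraries where they do the work, as an engineer would, in place of code of your own. Each camera call takes 0.05 s, during which the arm holds its last target.

## Task

The washed milling kit goes back into the grey steel chest: lift the paddle latch on top of its lid to free the catch, and swing the lid right back as far as it goes. Then put the lidded steel jar (standing upright on the chest's floor), the open-ended spanner and the steel scoop inside, lowering them in rather than dropping them, so that everything lies below the rim. Leave the lid standing fully open so the kit can dry, and leave all the other things on the bench where they are.

Things in the scene. Friction and masses are not known exactly. Their poses are not given: they have to be found in the camera images.
- chest: Grey-painted sheet-steel chest fixed to the bench, 215 mm deep (its x), 300 mm wide (its y), 90 mm high to the rim; walls and floor 4 mm, so inside 207 x 292 mm and 86 mm deep. Origin: centre of its underside. z up, -x the front (latch side, towards the robot), +x the back (hinge side). A 50 mm wide catch lip stands 10 mm in from the middle of the front wall just below the rim.
- chest_lid (a joint): Lid angle in rad: 0 shut, grows as it opens, stop at 1.8 (leaning back past upright). 0.45 kg. Its hinge is stiff: the lid stays at any angle it is left at and takes about 8 N at the front edge to raise. Shut, a hidden pawl holds it fast; the pawl is clear once the paddle is lifted past about 0.4 rad, and the lid stays free once it is up by 0.15 rad, even with the paddle let go.
- lid_hinge (a point): On the lid's hinge axis, which runs along the chest's y at the middle of the rear edge at rim height (chest frame x 111.5, y 0, z 90 mm). The lid is a flat pan 223 mm (front to back) x 308 mm: top sheet from 0 to 4 mm above the rim, a skirt hanging 14 mm below it round the front and sides.
- lid_edge (a point): Middle of the lid's front edge, underside of the top sheet, 223 mm from the hinge axis; moves with the lid.
- paddle (a joint): Angle of the paddle latch relative to the lid in rad: 0 at rest, grows as its free end is lifted, stop at 0.8. A light spring (1 to 4 N at the free end) brings it back to 0 when let go. Past about 0.4 the pawl is withdrawn.
- paddle_pivot (a point): On the paddle's pivot axis (the chest's y direction), at the middle of the paddle's width, 153 mm in front of the lid's hinge axis and 26 mm above the level of that axis when the lid is shut.
- paddle_grip (a point): Grip point midway between the paddle's side flanges, 55 mm forward of its pivot and 4 mm below it. The paddle: bare steel channel on top of the lid at its front middle, 46 mm wide (y), 79 mm long, flanges reaching 9 mm above and below this point and 6 mm clear of the 112 mm wide plate under it. Pinch it across the flanges from above (it can turn between the fingertips) or hook it under the free front end.
- jar: Closed stainless-steel grinding jar with a domed lid and a knob on top, 80 mm high over all, body 62 mm diameter and 47 mm high; knob 25 mm diameter from 57 to 80 mm above the bottom. The lid does not come off. About 0.42 kg. Origin: centre of its underside, z up.
- spanner: Double open-ended steel spanner, 180 mm long, lying flat; shank 18 mm wide and 8 mm thick, heads about 40 mm wide and 9 mm thick. About 0.22 kg. Origin: middle of its length, on its underside; x runs along it, z up.
- spanner_end1 (a point): On the spanner's +x end, 85 mm from its middle.
- spanner_end2 (a point): On the spanner's -x end, 85 mm from its middle.
- scoop: Stainless-steel laboratory scoop, 180 mm long: an open trough 85 mm long, 44 mm wide and 21 mm high at +x, and a round handle 16 mm thick at -x whose centreline falls from 13 mm above the underside at the trough to 8 mm at the butt. About 0.16 kg, balancing near its middle. Origin: middle of its length, on its underside; x runs along it towards the trough, z up.
- scoop_lip (a point): Middle of the scoop's front lip, 90 mm from its origin along +x.
- scoop_butt (a point): Butt of the scoop's handle, 90 mm from its origin along -x.
- beaker: Bystander, leave alone: glass beaker, 70 mm diameter, 95 mm high. Origin: centre of its underside.
- steel_cup: Bystander, leave alone: small open steel cup without lid, 58 mm diameter, 50 mm high. Origin: centre of its underside.
- dropper_bottle: Bystander, leave alone: brown dropper bottle with a rubber bulb, 50 mm diameter, 114 mm high. Origin: centre of its underside.
- mortar: Bystander, leave alone: white porcelain mortar (bowl), 110 mm diameter, 60 mm high. Origin: centre of its underside.
- flask: Bystander, leave alone: conical glass flask, 76 mm diameter at the foot, 125 mm high. Origin: centre of its underside.
- reagent_bottle: Bystander, leave alone: stoppered glass reagent bottle, 72 mm diameter, 140 mm high. Origin: centre of its underside.
- wash_bottle: Bystander, leave alone: white plastic wash bottle with a bent spout, 70 mm diameter, 172 mm high. Origin: centre of its underside.
Mind the look-alikes: they are no part of the job. Of the things like the scoop, leave any that is orange; of the rest the smaller one is meant.

How it is judged (in metres and radians):
On the way, in this order (a step that is already met when the one before it is completed fails the run):
1. the paddle is lifted far enough to withdraw the pawl, the lid still down (value of joint paddle above 0.33 rad and value of joint chest_lid below 0.3 rad).
2. the lid is swung right back, leaning past upright (value of joint chest_lid above 1.6 rad), for 0.2 s.
At the end, for the whole second after the job is handed in: Lid open past 1.6 rad (stop 1.8), paddle back under 0.1 rad; jar inside the chest, upright within 0.15 rad and on its floor (underside under 9 mm above the chest's); both ends of spanner and scoop inside the walls and under 80 mm above the chest's underside (rim at 90); all three at rest (value of joint chest_lid above 1.6 rad and value of joint paddle below 0.1 rad and x of jar in the frame of chest between -0.105 and 0.105 m and y of jar in the frame of chest between -0.148 and 0.148 m and z of jar in the frame of chest below 0.009 m and angle between jar's own z axis and vertical below 0.15 rad and x of spanner_end1 in the frame of chest between -0.105 and 0.105 m and y of spanner_end1 in the frame of chest between -0.148 and 0.148 m and z of each of spanner_end1, spanner_end2, scoop_lip, scoop_butt in the frame of chest below 0.08 m and x of spanner_end2 in the frame of chest between -0.105 and 0.105 m and y of spanner_end2 in the frame of chest between -0.148 and 0.148 m and x of scoop_lip in the frame of chest between -0.105 and 0.105 m and y of scoop_lip in the frame of chest between -0.148 and 0.148 m and x of scoop_butt in the frame of chest between -0.105 and 0.105 m and y of scoop_butt in the frame of chest between -0.148 and 0.148 m and linear speed of each of jar, spanner, scoop below 0.02 m/s and angular speed of each of jar, spanner, scoop below 0.2 rad/s); the robot touches nothing.
It fails at once if a bystander is knocked or shifted by more than 30 mm (distance of any of beaker, steel_cup, dropper_bottle, mortar, flask, reagent_bottle, wash_bottle from where it was at the start of the episode above 0.03 m).
It fails at once if the jar, spanner or scoop is dropped into the chest (falls faster than 0.7 m/s inside it) ((x of jar in the frame of chest between -0.105 and 0.105 m and y of jar in the frame of chest between -0.148 and 0.148 m and z of jar in the frame of chest below 0.09 m and linear speed of jar above 0.7 m/s) or (x of spanner in the frame of chest between -0.105 and 0.105 m and y of spanner in the frame of chest between -0.148 and 0.148 m and z of spanner in the frame of chest below 0.09 m and linear speed of spanner above 0.7 m/s) or (x of scoop in the frame of chest between -0.105 and 0.105 m and y of scoop in the frame of chest between -0.148 and 0.148 m and z of scoop in the frame of chest below 0.09 m and linear speed of scoop above 0.7 m/s)).
It also fails if it takes over 72 s, if anything falls off the work surface, if the arm or the gripper's body presses on something with over 40 N, if the wrist force passes 120 N, or if a joint passes its speed limit or range.

## Working session

There is one attempt and no reset: what is moved stays moved. The work goes in short steps, Python scripts to look and compute and a tool call to move; the robot and the scene stay as the last step left them, time stands still between calls to the robot, and variables do not carry over. Pictures are saved under pics/ and viewed, and the job is handed in when it is done.

Besides the shell and the picture viewer there is one more tool, called after "Request:" as name([rows], argument=value, ...), one row to a line, values as JSON. step_arm: Moves the arm, as the interface text tells. Shifts and turns lie within -1 to 1; 1 stands for 400 mm of shift or pi/2 rad of turn. Its arguments: {"type":"object","properties":{"series":{"type":"array","items":{"type":"array","items":{"type":"number","minimum":-1,"maximum":1}}},"jaw":{"type":"number"}},"required":["series"]}

```bash
mkdir -p pics; ls; python3 - <<'E'
from bench import arm
import cv2, numpy as np
print(arm.read_state()); print(arm.hold_point_z)
for n in ["scene","top","wrist"]:
    d=arm.get_image(n); cv2.imwrite(f"pics/{n}0.png",d["image"][:,:,::-1]); print(n,d["camera_matrix"].tolist(),np.round(d["world_from_camera"],4).tolist(), [k for k in d])
E
```

```text
pics
{'clock': 0.0, 'joints': array([-8.55408492e-01,  3.85537828e-01,  6.63355308e-03, -5.23394523e-04,
       -1.19400262e+00, -2.58592671e-01]), 'joint_vel': array([-0.00056974,  0.00015289,  0.00108621,  0.00240903, -0.00018137,
       -0.00178611]), 'joint_efforts': array([ 2.76233886e-04, -3.92287838e+01,  1.88401222e+01,  4.18628141e+00,
       -4.67122023e-03, -8.35970386e-07]), 'position': array([ 275.43131368, -560.38365817,  230.23229642]), 'ee_rot': array([-2.26322838e-01,  9.74051744e-01,  1.04642795e-03, -2.78878696e-04]), 'contact_force': array([-0.34883762, -0.33667924,  0.37685507]), 'wrist_torque': array([0.03719054, 0.01991152, 0.04036741]), 'gripper_width': 85.52308820539723}
18.700000000000003
scene [[353.266083839123, 0.0, 254.3484337178516], [0.0, 353.266083839123, 197.11995587301487], [0.0, 0.0, 1.0]] [[0.3337, -0.5503, 0.7654, 1418.4858], [0.9425, 0.1793, -0.2819, -266.7737], [0.0179, 0.8155, 0.5785, 813.5621], [0.0, 0.0, 0.0, 1.0]] ['image', 'camera_matrix', 'world_from_camera']
top [[467.67342884660286, 0.0, 254.9556092194413], [0.0, 467.67342884660286, 195.097165095942], [0.0, 0.0, 1.0]] [[-0.0219, 0.9831, -0.1817, 214.4035], [-0.9998, -0.0214, 0.0049, 65.897], [0.001, 0.1818, 0.9833, 1491.8056], [0.0, 0.0, 0.0, 1.0]] ['image', 'camera_matrix', 'world_from_camera']
wrist [[297.3186396354542, 0.0, 256.6014067847166], [0.0, 297.3186396354542, 192.9720822856846], [0.0, 0.0, 1.0]] [[-0.4414, -0.8624, -0.2481, 211.856], [0.8973, -0.4237, -0.1235, -591.3235], [0.0014, -0.2771, 0.9608, 372.6101], [0.0, 0.0, 0.0, 1.0]] ['image', 'camera_matrix', 'world_from_camera']
```

View pics/scene0.png

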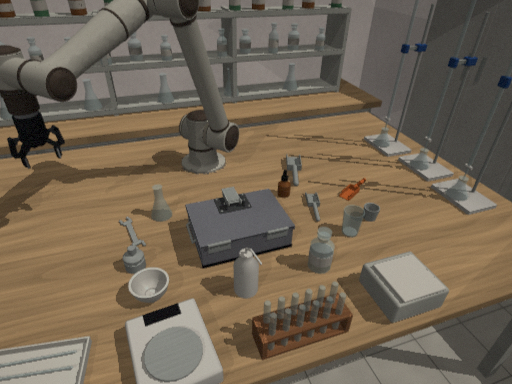

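View pics/top0.png

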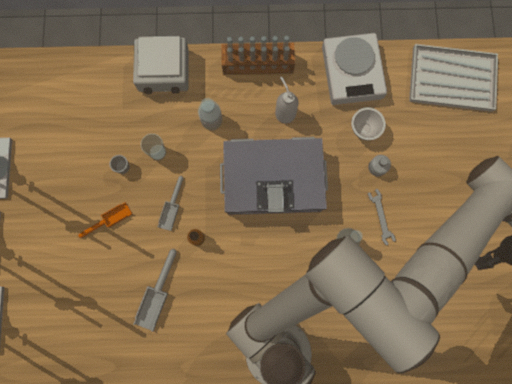

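View pics/wrist0.png

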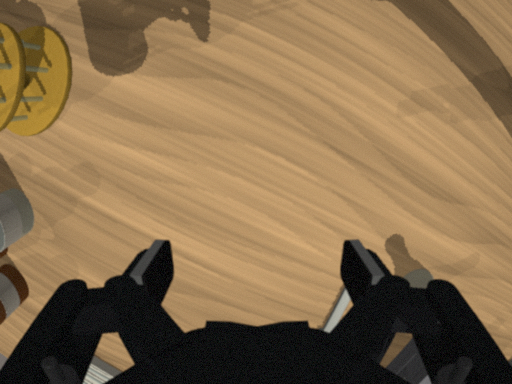

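Top view: the chest is at about (275,177) with the paddle at (276,197). The spanner is at (382,217), the jar at (380,165) and the flask at (350,240). There are three scoop-like things: orange at (107,220), small grey at (172,204) and large grey at (157,290). The small grey one fits, as it is not orange and is the smaller of the other two. I'll check it in enlarged crops.

```bash
cat > h.py <<'E'
import numpy as np, cv2
def ray(d,px,fish=False):
    K=d["camera_matrix"];T=d["world_from_camera"]
    u=(np.array(px,float)-[K[0,2],K[1,2]])/K[0,0]
    if fish:
        r=np.linalg.norm(u); v=np.array([u[0]*np.sin(r)/max(r,1e-9),-u[1]*np.sin(r)/max(r,1e-9),-np.cos(r)])
    else: v=np.array([u[0],-u[1],-1.])
    v=T[:3,:3]@v
    return T[:3,3].copy(), v/np.linalg.norm(v)
def onz(d,px,z,fish=False):
    o,v=ray(d,px,fish); return o+v*(z-o[2])/v[2]
def tri(rays):
    A=np.zeros((3,3));b=np.zeros(3)
    for o,v in rays:
        P=np.eye(3)-np.outer(v,v);A+=P;b+=P@o
    x=np.linalg.solve(A,b)
    return x,[round(float(np.linalg.norm((np.eye(3)-np.outer(v,v))@(x-o))),2) for o,v in rays]
def proj(d,p,fish=False):
    K=d["camera_matrix"];T=d["world_from_camera"]
    c=T[:3,:3].T@(np.array(p,float)-T[:3,3]); c=np.array([c[0],-c[1],-c[2]])
    if fish:
        s=np.hypot(c[0],c[1]);th=np.arctan2(s,c[2]);u=c[:2]/max(s,1e-9)*th
    else: u=c[:2]/c[2]
    return u*K[0,0]+[K[0,2],K[1,2]]
def crop(d,x0,y0,x1,y1,s,name):
    im=d["image"][y0:y1,x0:x1,::-1]
    cv2.imwrite("pics/"+name,cv2.resize(im,None,fx=s,fy=s,interpolation=cv2.INTER_CUBIC))
E
python3 - <<'E'
from bench import arm
from h import *
d=arm.get_image("top")
crop(d,70,160,230,340,4/1.25,"sc_top.png")
crop(d,210,120,410,260,4,"ch_top.png")
d=arm.get_image("scene")
crop(d,110,140,310,290,4,"ch_scene.png")
crop(d,270,140,400,240,5,"sc_scene.png")
E
```

```text
(no output)
```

View pics/sc_top.png

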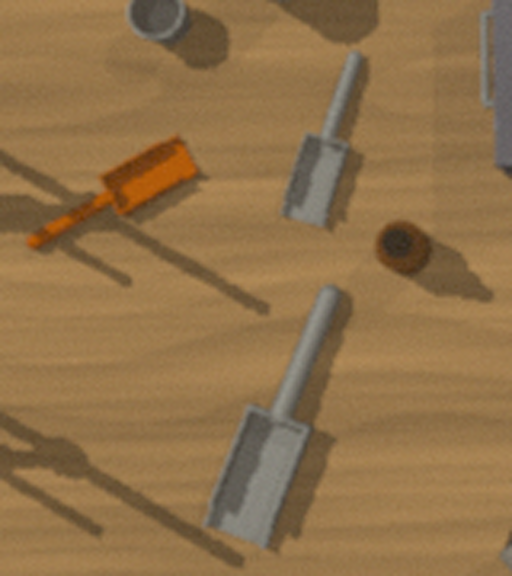

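View pics/ch_top.png

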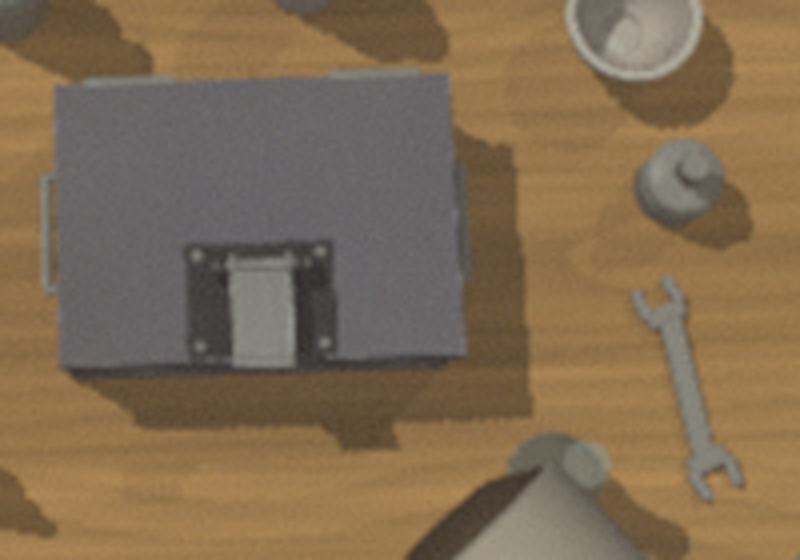

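View pics/ch_scene.png

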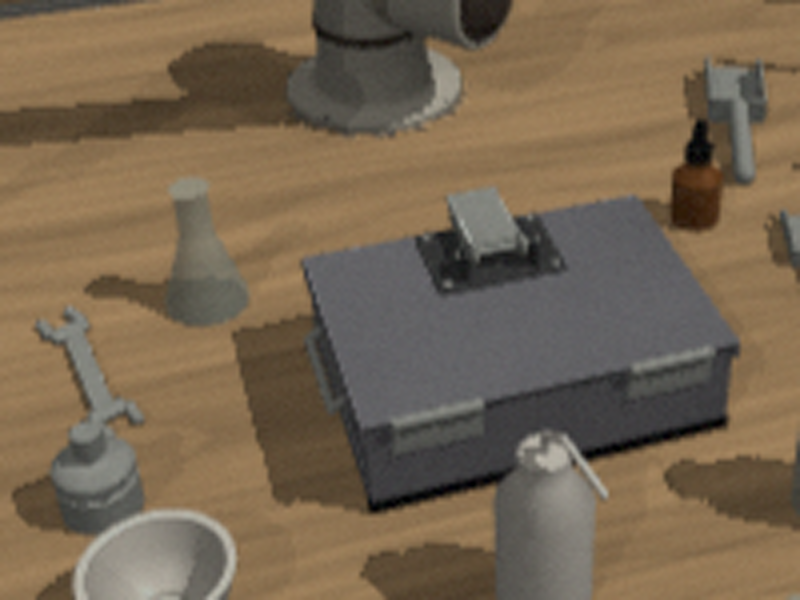

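View pics/sc_scene.png

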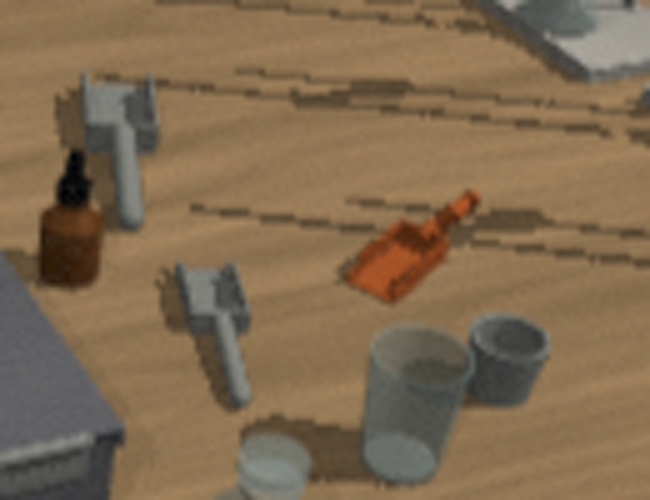

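The crops confirm the small grey scoop (top (172,204), trough towards the robot, butt at about (182,179)). The large grey one is about 1.4 times longer and the other is orange. Next I measure everything from the top and scene views together.

```bash
python3 - <<'E'
from bench import arm
from h import *
np.set_printoptions(precision=1,suppress=True)
t=arm.get_image("top"); s=arm.get_image("scene")
T=lambda x,y:(210+(x+.5)/4-.5,120+(y+.5)/4-.5)
S=lambda x,y:(110+(x+.5)/4-.5,140+(y+.5)/4-.5)
P={}
for n,a,b in [("FR",(465,355),(303,262)),("FL",(62,364),(635,198)),("BL",(55,86),(737,346)),("BR",(447,73),(358,426)),
   ("padfrontR",(295,367),(448,195)),("padfrontL",(232,366),(497,187)),("padbackR",(292,258),(472,258)),
   ("jar knob top",(693,166),(90,428)),("spanend_jar",(658,292),(123,412)),("spanend_robot",(716,478),(65,323))]:
    x,e=tri([ray(t,T(*a)),ray(s,S(*b))]);P[n]=x; print(n,x,e,"onz94",onz(t,T(*a),94)[:2])
g=lambda im:cv2.cvtColor(im,cv2.COLOR_RGB2HSV)
# grey objects mask (low sat) on top
hsv=g(t["image"]); m=((hsv[...,1]<70)).astype(np.uint8)*255
for n,(x0,y0,x1,y1) in dict(scoop=(157,174,188,234),spanner=(365,185,400,247),jar=(366,150,394,180)).items():
    mm=np.zeros_like(m);mm[y0:y1,x0:x1]=m[y0:y1,x0:x1]
    c=max(cv2.findContours(mm,cv2.RETR_EXTERNAL,cv2.CHAIN_APPROX_NONE)[0],key=cv2.contourArea)
    r=cv2.minAreaRect(c);bp=cv2.boxPoints(r)
    print(n,r,"box world z=10:",[onz(t,p,10)[:2] for p in bp])
for n,z in [("beaker",0)]: pass
for n,p in dict(flask=(350,240),mortar=(368,126),dropper=(197,238),wash=(287,107)).items(): print(n,onz(t,p,50))
E
```

```text
FR [ 428.5 -154.5   87.2] [1.25, 1.25] onz94 [ 427.3 -154.6]
FL [428.1 151.2  89.1] [0.91, 0.91] onz94 [427. 150.]
BL [647.5 153.8  87. ] [0.16, 0.16] onz94 [645.3 153.2]
BR [ 649.5 -152.3   92.8] [0.59, 0.59] onz94 [ 649.2 -151.6]
padfrontR [417.2 -22.4 121.6] [1.66, 1.66] onz94 [420.9 -25.8]
padfrontL [418.7  23.1 121.6] [0.49, 0.49] onz94 [422.7  21.7]
padbackR [501.3 -24.2 112.6] [0.94, 0.94] onz94 [505.  -26.3]
jar knob top [ 574.3 -340.6   79.7] [1.06, 1.06] onz94 [ 570.6 -337.5]
spanend_jar [ 487.5 -322.    14.4] [2.82, 2.82] onz94 [ 472.5 -303.8]
spanend_robot [ 338.1 -361.3    3. ] [2.39, 2.39] onz94 [ 330.3 -337.5]
scoop ((171.8302001953125, 202.09434509277344), (14.56021785736084, 55.218936920166016), 15.945395469665527) box world z=10: [array([393. , 371.5]), array([565.3, 325.1]), array([551. , 279.5]), array([379.2, 326.9])]
spanner ((381.1954345703125, 216.59930419921875), (55.70035934448242, 12.359487533569336), 71.93952178955078) box world z=10: [array([ 490.5, -302.2]), array([ 502.2, -341. ]), array([ 330.3, -383.7]), array([ 319.1, -345.6])]
jar ((379.2500305175781, 164.75001525878906), (18.384775161743164, 21.920310974121094), 45.0) box world z=10: [array([ 576.9, -302.3]), array([ 628.1, -356.6]), array([ 583.3, -395.9]), array([ 532.7, -341.7])]
flask [ 333.9 -231.    50. ]
mortar [ 699.5 -310.6   50. ]
dropper [350.3 240.2  50. ]
wash [769.6 -51.8  50. ]
```

All the measured sizes fit: lid 306 x 222 mm at z of about 90, paddle top at 121, knob top at 80, spanner about 176 mm. I'm moving the tool over towards the paddle.

Request:
step_arm([
  [0.25, 0.9, -0.05, 0, 0, -0.29],
  [0.25, 0.9, -0.05, 0, 0, -0.29],
  [0.25, 0.9, -0.05, 0, 0, -0.29],
  [0.25, 0.9, -0.05, 0, 0, -0.29],
  [0.25, 0.9, -0.05, 0, 0, -0.29],
  [0.25, 0.9, -0.05, 0, 0, -0.29],
  [0.25, 0.9, -0.05, 0, 0, -0.29],
  [0.25, 0.9, -0.05, 0, 0, -0.29],
  [0.25, 0.9, -0.05, 0, 0, -0.29],
  [0.25, 0.9, -0.05, 0, 0, -0.29],
], jaw=1)

```text
clock: 1.18
position: [376.7, -196.3, 211.5]
ee_rot: [-0.004, 1.0, 0.0, 0.001]
contact_force: [-0.5, 0.3, -0.2]
gripper_width: 85.4
```

Request:
step_arm([
  [0.165, 0.503, -0.03, 0, 0, 0],
  [0.165, 0.503, -0.03, 0, 0, 0],
  [0.165, 0.503, -0.03, 0, 0, 0],
  [0.165, 0.503, -0.03, 0, 0, 0],
  [0.165, 0.503, -0.03, 0, 0, 0],
  [0.165, 0.503, -0.03, 0, 0, 0],
  [0.165, 0.503, -0.03, 0, 0, 0],
  [0.165, 0.503, -0.03, 0, 0, 0],
])

```text
clock: 1.85
position: [441.4, 0.3, 199.2]
ee_rot: [-0.001, 1.0, -0.0, -0.0]
contact_force: [-0.1, -0.1, 1.3]
gripper_width: 85.4
```

```bash
python3 - <<'E'
from bench import arm
from h import *
print(arm.read_state()["position"],arm.read_state()["ee_rot"])
d=arm.get_image("wrist"); crop(d,0,0,512,384,1.5,"w1.png")
np.set_printoptions(precision=1,suppress=True)
print(d["world_from_camera"])
for p in [(442,0,112),(442,23,121),(442,-23,121),(418,23,121),(418,-23,121)]: print(p,proj(d,p,True)*1.5)
E
```

```text
[4.41412324e+02 2.66741441e-01 1.99167948e+02] [-1.01606714e-03  9.99999418e-01 -9.85489790e-05 -3.49409145e-04]
[[ -0.   -1.   -0.3 370.6]
 [  1.   -0.    0.    0.6]
 [ -0.   -0.3   1.  341.5]
 [  0.    0.    0.    1. ]]
(442, 0, 112) [383.8 298.9]
(442, 23, 121) [427.9 304.2]
(442, -23, 121) [339.7 303.9]
(418, 23, 121) [429.2 259.1]
(418, -23, 121) [338.5 258.9]
```

View pics/w1.png

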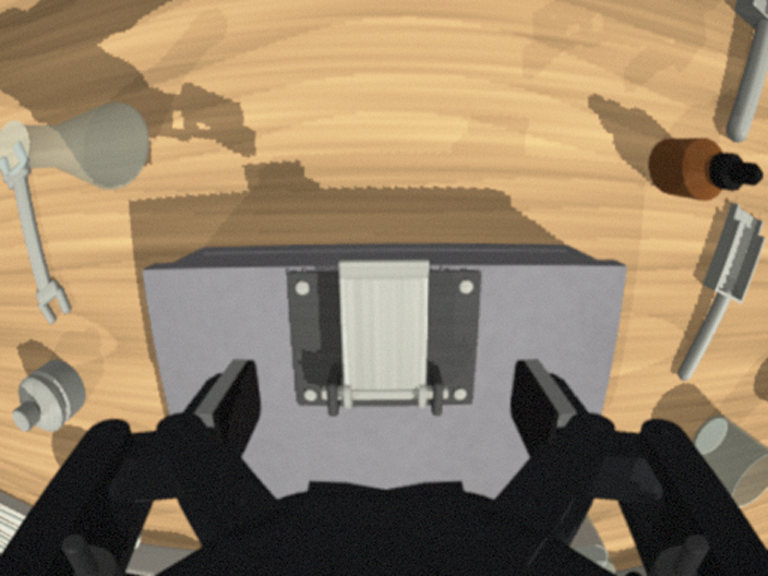

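The paddle's corners at (341,261) and (428,261) lie within about 1.5 mm of the projection of my measurement. I'm going down and pinching.

Request:
step_arm([
  [0.001, 0, -0.1, 0, 0, 0],
  [0.001, 0, -0.2, 0, 0, 0],
  [0.001, 0, -0.245, 0, 0, 0],
  [0.001, 0, -0.245, 0, 0, 0],
  [0.001, 0, -0.245, 0, 0, 0],
])

```text
clock: 2.32
position: [441.8, -1.1, 101.3]
ee_rot: [0.0, 1.0, -0.001, -0.001]
contact_force: [-0.1, 0.6, 0.3]
gripper_width: 85.1
```

Request:
step_arm([
  [0, 0, 0, 0, 0, 0],
  [0, 0, 0, 0, 0, 0],
  [0, 0, 0, 0, 0, 0],
  [0, 0, 0, 0, 0, 0],
  [0, 0, 0, 0, 0, 0],
  [0, 0, 0, 0, 0, 0],
], jaw=-1)

```text
clock: 2.82
position: [442.9, -0.4, 103.3]
ee_rot: [-0.002, 1.0, -0.001, 0.001]
contact_force: [0.3, -4.3, 5.3]
gripper_width: 44.5
```

Request:
step_arm([
  [0.001, 0, 0.02, 0, 0, 0],
  [0.003, 0, 0.041, 0, 0, 0],
  [0.009, 0, 0.06, 0, 0, 0],
  [0.0185, 0, 0.08, 0, 0, 0],
  [0.0185, 0, 0.08, 0, 0, 0],
  [0.0185, 0, 0.08, 0, 0, 0],
])

```text
clock: 3.32
position: [448.8, -0.4, 132.4]
ee_rot: [-0.0, 1.0, -0.0, -0.001]
contact_force: [4.6, -5.1, -9.5]
gripper_width: 44.2
```

```bash
python3 - <<'E'
from bench import arm
from h import *
d=arm.get_image("scene"); crop(d,150,140,310,260,5,"s2.png")
# path plan for grip: hinge (650,90), paddle .8
h=np.array([650,90.])
p0=np.array([442,112.])
g=[]
R=lambda a,v:np.array([v[0]*np.cos(a)+v[1]*np.sin(a),-v[0]*np.sin(a)+v[1]*np.cos(a)])
for lid in [0,.2,.4,.6,.8,1.0,1.2,1.4,1.6,1.7,1.75,1.8]:
    p=h+R(lid,np.array([-153,26])+R(.8,np.array([-55,-4.])))
    print(lid,"delta from grip start mm",np.round(p-p0,1),"units",np.round((p-p0)/400,4))
E
```

```text
0 delta from grip start mm [13.8 40.7] units [0.0345 0.1017]
0.2 delta from grip start mm [30.1 78. ] units [0.0753 0.195 ]
0.4 delta from grip start mm [ 53.5 111.3] units [0.1339 0.2784]
0.6 delta from grip start mm [ 83.1 139.4] units [0.2078 0.3484]
0.8 delta from grip start mm [117.7 161. ] units [0.2942 0.4024]
1.0 delta from grip start mm [155.8 175.3] units [0.3895 0.4382]
1.2 delta from grip start mm [196.  181.7] units [0.4901 0.4542]
1.4 delta from grip start mm [236.8 180. ] units [0.5919 0.45  ]
1.6 delta from grip start mm [276.3 170.3] units [0.6908 0.4257]
1.7 delta from grip start mm [295.2 162.5] units [0.7379 0.4062]
1.75 delta from grip start mm [304.3 157.9] units [0.7607 0.3948]
1.8 delta from grip start mm [313.1 152.9] units [0.7829 0.3822]
```

View pics/s2.png

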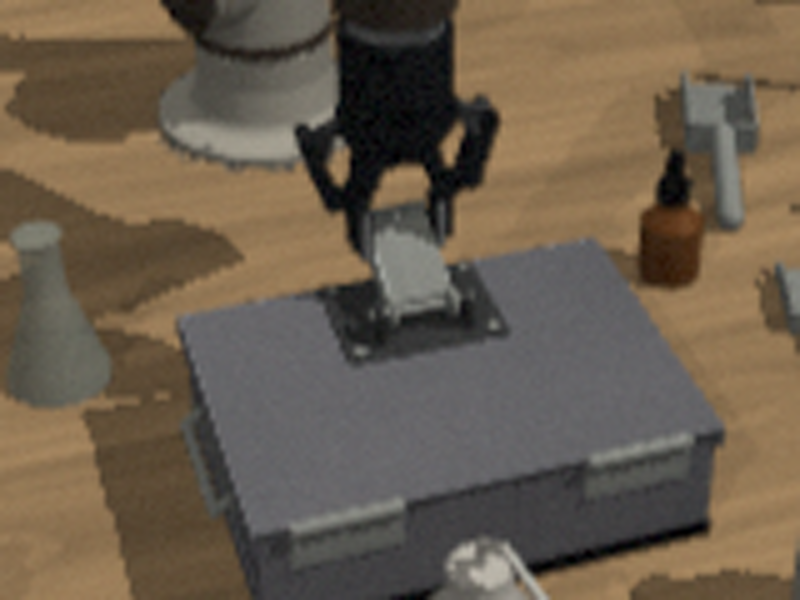

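The picture shows the paddle raised about 0.6 rad in the fingers and the lid still shut. Next I raise the lid along the arc about the hinge.

Request:
step_arm([
  [0.016, 0, 0.022, 0, 0, 0],
  [0.035, 0, 0.07, 0, 0, 0],
  [0.057, 0, 0.115, 0, 0, 0],
  [0.085, 0, 0.158, 0, 0, 0],
  [0.115, 0, 0.198, 0, 0, 0],
  [0.115, 0, 0.198, 0, 0, 0],
  [0.115, 0, 0.198, 0, 0, 0],
])

```text
clock: 3.95
position: [491.6, -0.2, 212.9]
ee_rot: [0.0, 1.0, -0.0, -0.005]
contact_force: [-8.9, 1.8, 7.1]
gripper_width: 44.0
```

```bash
python3 - <<'E'
from bench import arm
from h import *
d=arm.get_image("scene"); crop(d,150,100,310,260,3.7,"s3.png")
E
```

```text
(no output)
```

View pics/s3.png

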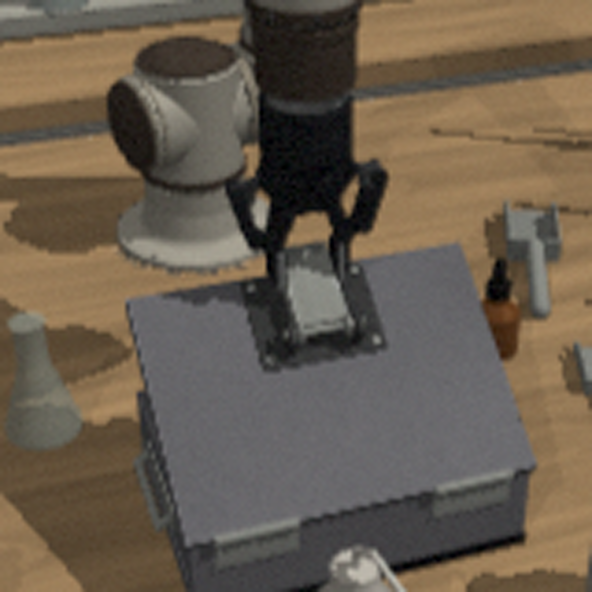

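Request:
step_arm([
  [0.035, 0, 0.037, 0, 0, 0],
  [0.074, 0, 0.07, 0, 0, 0],
  [0.115, 0, 0.099, 0, 0, 0],
  [0.16, 0, 0.124, 0, 0, 0],
  [0.207, 0, 0.143, 0, 0, 0],
  [0.255, 0, 0.16, 0, 0, 0],
  [0.255, 0, 0.16, 0, 0, 0],
  [0.255, 0, 0.16, 0, 0, 0],
])

```text
clock: 4.67
position: [597.4, 0.9, 276.4]
ee_rot: [-0.001, 1.0, 0.0, 0.0]
contact_force: [-0.6, 1.8, -1.4]
gripper_width: 43.7
```

Request:
step_arm([
  [0.05, 0, 0.01, 0, 0, 0],
  [0.1, 0, 0.016, 0, 0, 0],
  [0.15, 0, 0.016, 0, 0, 0],
  [0.2, 0, 0.012, 0, 0, 0],
  [0.2, 0, 0.012, 0, 0, 0],
  [0.2, 0, 0.012, 0, 0, 0],
])

```text
clock: 5.17
position: [679.6, 0.6, 282.7]
ee_rot: [-0.0, 1.0, 0.0, 0.004]
contact_force: [4.6, -0.1, 0.1]
gripper_width: 14.9
```

```bash
python3 - <<'E'
from bench import arm
from h import *
d=arm.get_image("scene"); crop(d,130,60,330,260,3,"s4.png")
E
```

```text
(no output)
```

View pics/s4.png

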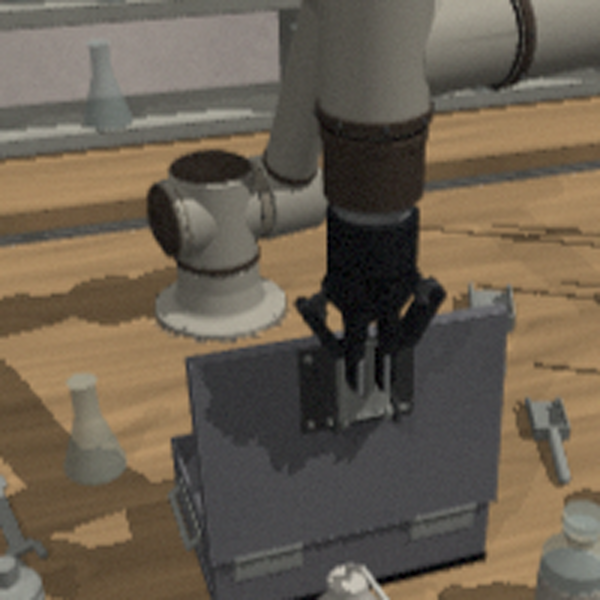

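The fingers have slipped off the paddle's end (opening 14.9 mm). They are now behind the lid, which stands at roughly 1.3 rad. I'll work out the lid angle and push it the rest of the way from the front.

```bash
python3 - <<'E'
from bench import arm
from h import *
d=arm.get_image("scene")
for px,y in [((192.3,180),-154.5),((298.3,163.5),152)]:
    o,v=ray(d,px); p=o+v*(y-o[1])/v[1]; r=p-[650,y,92]; print(p,np.hypot(r[0],r[2]),np.arctan2(r[2],-r[0]))
for th in (1.1,1.2,1.3,1.4,1.5):
    print(th,[np.round(proj(d,(650-223*np.cos(th),y,92+223*np.sin(th)))) for y in(-154,154)])
E
```

```text
[ 654.91504269 -154.5         326.892918  ] 234.94433504999594 1.5917178836884165
[637.57118306 152.         311.84153326] 220.19258669957412 1.514321100105328
1.1 [array([186., 172.]), array([286., 156.])]
1.2 [array([187., 172.]), array([289., 156.])]
1.3 [array([188., 174.]), array([292., 157.])]
1.4 [array([190., 177.]), array([295., 159.])]
1.5 [array([191., 180.]), array([299., 162.])]
```

Request:
step_arm([
  [0, 0, 0.08, 0, 0, 0],
  [0, 0, 0.16, 0, 0, 0],
  [0, 0, 0.16, 0, 0, 0],
  [-0.1, 0, 0.16, 0, 0, 0],
  [-0.2, 0, 0.16, 0, 0, 0],
  [-0.3, 0, 0.16, 0, 0, 0],
  [-0.3, 0, 0.16, 0, 0, 0],
  [-0.3, 0, 0.08, 0, 0, 0],
  [-0.3, 0, 0.01, 0, 0, 0],
  [-0.3, 0, 0.01, 0, 0, 0],
])

```text
clock: 6.1
position: [552.9, -0.2, 279.9]
ee_rot: [-0.0, 1.0, -0.0, -0.006]
contact_force: [-1.2, 0.3, -2.1]
gripper_width: 0.2
```

Request:
step_arm([
  [0.05, 0, 0, 0, 0, 0],
  [0.1, 0, 0, 0, 0, 0],
  [0.15, 0, 0, 0, 0, 0],
  [0.18, 0, 0, 0, 0, 0],
  [0.21, 0, 0, 0, 0, 0],
  [0.23, 0, 0, 0, 0, 0],
  [0.25, 0, 0, 0, 0, 0],
  [0.27, 0, 0, 0, 0, 0],
  [0.27, 0, 0, 0, 0, 0],
])

```text
clock: 6.85
position: [666.7, 0.1, 285.5]
ee_rot: [-0.0, 1.0, -0.0, 0.001]
contact_force: [-0.0, 0.0, 0.4]
gripper_width: -0.0
```

```bash
python3 - <<'E'
from bench import arm
from h import *
d=arm.get_image("scene"); crop(d,130,60,330,260,3,"s5.png")
E
```

```text
(no output)
```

View pics/s5.png

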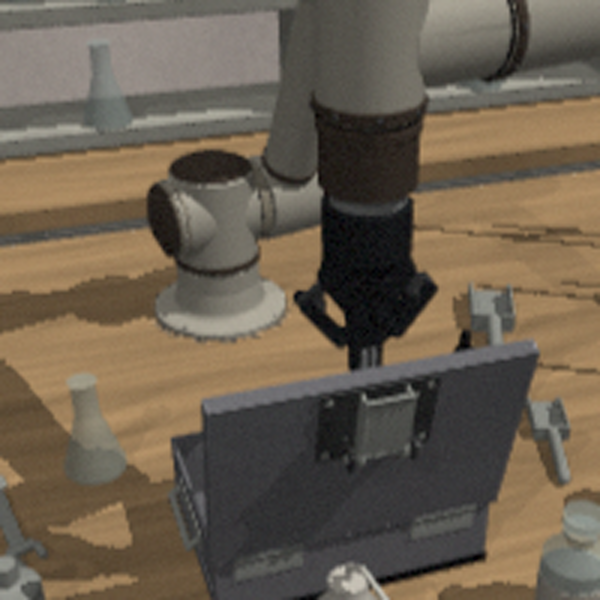

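```bash
python3 - <<'E'
from bench import arm
from h import *
d=arm.get_image("scene")
for th in (1.5,1.6,1.65,1.7,1.75,1.8):
    # outer top sheet edge (4mm above)
    print(th,[np.round((proj(d,(650-223*np.cos(th)+4*np.sin(th),y,90+223*np.sin(th)+4*np.cos(th)))-[130,60])*3) for y in(-154,154)])
E
```

```text
1.5 [array([185., 364.]), array([507., 310.])]
1.6 [array([190., 377.]), array([517., 321.])]
1.65 [array([193., 385.]), array([523., 328.])]
1.7 [array([196., 393.]), array([528., 335.])]
1.75 [array([199., 402.]), array([533., 343.])]
1.8 [array([202., 412.]), array([538., 351.])]
```

The lid's corners at (203,403) and (537,346) put it at about 1.76 rad with the paddle back flat. I give it one small nudge towards the stop, then back off and go for the spanner.

Request:
step_arm([
  [0.01, 0, 0, 0, 0, 0],
  [0.02, 0, 0, 0, 0, 0],
  [0.02, 0, 0, 0, 0, 0],
  [-0.1, 0, 0, 0, 0, 0],
  [-0.2, 0, 0.05, 0, 0, 0],
  [-0.3, 0, 0.05, 0, 0, 0],
  [-0.4, -0.1, 0, 0, 0, 0.05],
  [-0.5, -0.2, 0, 0, 0, 0.1],
  [-0.56, -0.3, -0.05, 0, 0, 0.15],
  [-0.6, -0.4, -0.1, 0, 0, 0.16],
  [-0.62, -0.5, -0.1, 0, 0, 0.163],
  [-0.64, -0.6, -0.1, 0, 0, 0.163],
], jaw=-1)

```text
clock: 7.95
position: [419.9, -198.7, 249.3]
ee_rot: [-0.129, 0.992, 0.0, 0.0]
contact_force: [1.2, -0.7, -0.1]
gripper_width: 0.0
```

Request:
step_arm([
  [-0.02, -0.36, -0.15, 0, 0, 0],
  [-0.02, -0.36, -0.15, 0, 0, 0],
  [-0.02, -0.36, -0.15, 0, 0, 0],
  [-0.02, -0.36, -0.15, 0, 0, 0],
  [-0.02, -0.36, -0.15, 0, 0, 0],
  [-0.02, -0.36, -0.15, 0, 0, 0],
], jaw=0.4)

```text
clock: 8.45
position: [413.1, -343.1, 188.5]
ee_rot: [-0.127, 0.992, 0.0, -0.001]
contact_force: [-0.4, 0.6, 1.0]
gripper_width: 59.2
```

```bash
python3 - <<'E'
from bench import arm
from h import *
np.set_printoptions(precision=1,suppress=True)
print(arm.read_state()["position"],arm.read_state()["ee_rot"],arm.read_state()["gripper_width"])
d=arm.get_image("wrist"); crop(d,0,0,512,384,1.5,"w2.png")
t=arm.get_image("top"); crop(t,60,60,420,330,2.2,"t2.png")
for p in [(411,-343,9),(496,-321.6,9),(325,-364.6,9)]: print(p,proj(d,p,True)*1.5)
E
```

```text
[ 413.1 -343.1  188.5] [-0.1  1.   0.  -0. ] 59.22337413796206
(411, -343, 9) [385.  258.4]
(496, -321.6, 9) [384.1 366.3]
(325, -364.6, 9) [386. 137.]
```

View pics/w2.png

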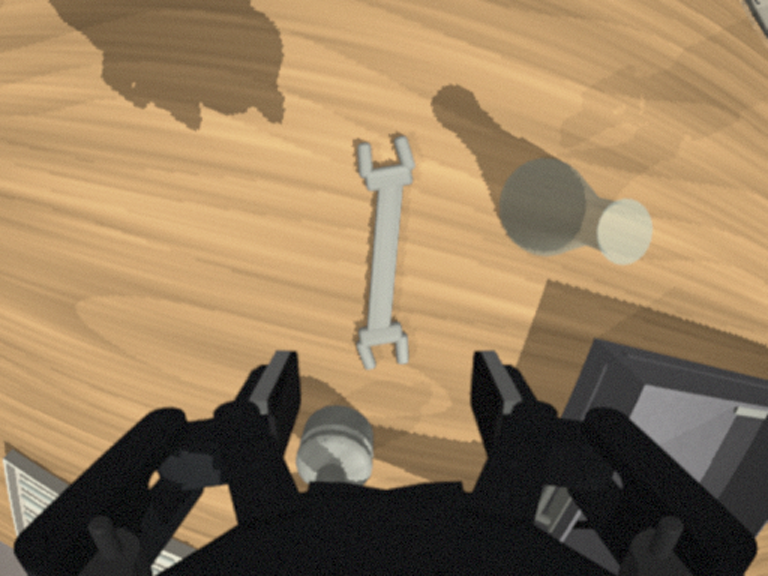

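View pics/t2.png

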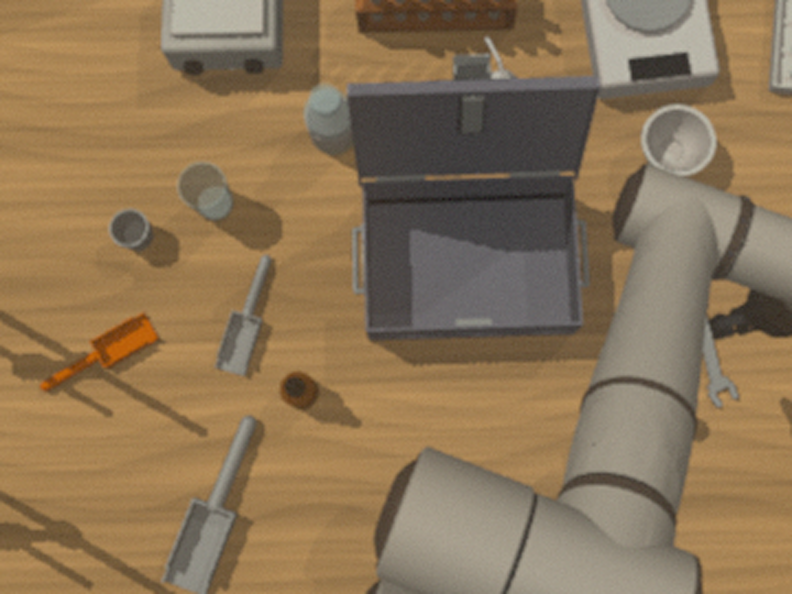

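The spanner's shank runs from (391,185) to (380,325) in the wrist view, centred about (385,255). The chest's inside is clear and the lid leans back. I cast the shank's points to get the exact yaw.

```bash
python3 - <<'E'
from bench import arm
from h import *
np.set_printoptions(precision=1,suppress=True)
d=arm.get_image("wrist"); t=arm.get_image("top")
a,b,e1,e2=[onz(d,(x/1.5-.17,y/1.5-.17),8,True) for x,y in [(391,190),(380,320),(382,137),(386,365)]]
print(a,b,np.degrees(np.arctan2(*(b-a)[1::-1])),e1,e2,(e1+e2)/2)
# height check: triangulate spanner ends wrist+top(start px)
T=lambda x,y:(210+(x+.5)/4-.5,120+(y+.5)/4-.5)
for w,tp in [((382,137),(722,490)),((386,365),(654,285))]:
    print(tri([ray(d,(w[0]/1.5-.17,w[1]/1.5-.17),True),ray(t,T(*tp))]))
E
```

```text
[ 362.6 -350.7    8. ] [ 460.8 -333.2    8. ] 10.050681540629633 [ 326.9 -366.8    8. ] [ 496.9 -318.9    8. ] [ 411.9 -342.8    8. ]
(array([ 327.4, -366.5,    8.3]), [0.51, 0.51])
(array([ 491.8, -320.5,   19.6]), [0.31, 0.31])
```

Request:
step_arm([
  [-0.003, 0.003, -0.1, 0, 0, -0.051],
  [-0.003, 0.003, -0.2, 0, 0, -0.051],
  [-0.003, 0.003, -0.3, 0, 0, -0.051],
  [-0.003, 0.003, -0.38, 0, 0, -0.051],
  [-0.003, 0.003, -0.43, 0, 0, -0.051],
  [-0.003, 0.003, -0.45, 0, 0, -0.051],
  [-0.003, 0.003, -0.465, 0, 0, -0.051],
  [-0.003, 0.003, -0.465, 0, 0, -0.051],
  [-0.003, 0.003, -0.465, 0, 0, -0.051],
])

```text
clock: 9.4
position: [413.9, -340.8, 5.4]
ee_rot: [-0.089, 0.996, -0.001, 0.001]
contact_force: [0.2, -0.5, 0.2]
gripper_width: 59.8
```

Request:
step_arm([
  [0, 0, 0, 0, 0, 0],
  [0, 0, 0, 0, 0, 0],
  [0, 0, 0, 0, 0, 0],
  [0, 0, 0, 0, 0, 0],
  [0, 0, 0, 0, 0, 0],
  [0, 0, 0, 0, 0, 0],
], jaw=-1)

```text
clock: 9.9
position: [413.7, -341.3, 5.4]
ee_rot: [-0.089, 0.996, -0.001, 0.001]
contact_force: [-1.4, 0.8, 5.5]
gripper_width: 15.4
```

The grip is shallow, with the TCP at z of 5.4 on 8 mm stock. I'll open, go 4 mm lower and close again.

Request:
step_arm([
  [0, 0, 0, 0, 0, 0],
  [0, 0, 0, 0, 0, 0],
  [0, 0, -0.005, 0, 0, 0],
  [0, 0, -0.01, 0, 0, 0],
  [0, 0, -0.01, 0, 0, 0],
], jaw=-0.2)

```text
clock: 10.32
position: [412.3, -340.5, -0.7]
ee_rot: [-0.088, 0.996, 0.0, -0.0]
contact_force: [0.4, 0.7, -0.1]
gripper_width: 34.1
```

Request:
step_arm([
  [0, 0, 0, 0, 0, 0],
  [0, 0, 0, 0, 0, 0],
  [0, 0, 0, 0, 0, 0],
  [0, 0, 0, 0, 0, 0],
  [0, 0, 0, 0, 0, 0],
], jaw=-1)

```text
clock: 10.73
position: [413.1, -340.9, 0.6]
ee_rot: [-0.089, 0.996, -0.0, 0.0]
contact_force: [-1.4, 0.9, 5.5]
gripper_width: 15.9
```

Request:
step_arm([
  [0, 0, 0.02, 0, 0, 0],
  [0, 0, 0.06, 0, 0, 0],
  [0, 0, 0.12, 0, 0, 0],
  [0, 0, 0.2, 0, 0, 0],
  [0, 0, 0.28, 0, 0, 0],
  [0, 0, 0.36, 0, 0, 0],
  [0, 0, 0.4, 0, 0, 0],
  [0, 0, 0.4, 0, 0, 0],
])

```text
clock: 11.4
position: [414.3, -341.5, 164.0]
ee_rot: [-0.089, 0.996, -0.002, 0.003]
contact_force: [-0.2, -0.6, -2.0]
gripper_width: 16.0
```

```bash
python3 - <<'E'
from bench import arm
from h import *
d=arm.get_image("wrist"); crop(d,0,0,512,384,1.2,"w3.png")
E
```

```text
(no output)
```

View pics/w3.png

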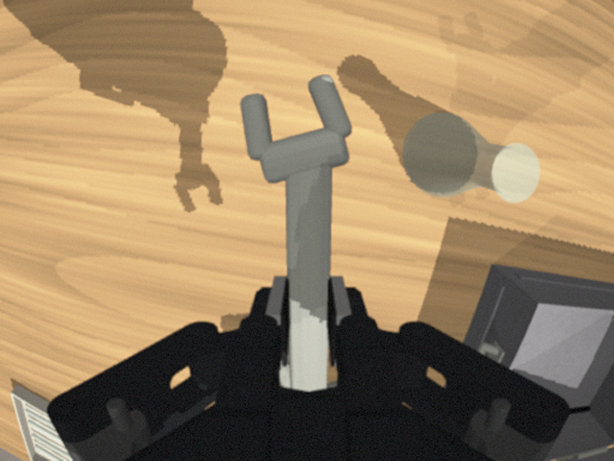

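The spanner is held level at mid-shank. I carry it over the chest and turn it along y.

Request:
step_arm([
  [0.04, 0.08, 0.02, 0, 0, 0.08],
  [0.08, 0.16, 0.02, 0, 0, 0.16],
  [0.12, 0.24, 0.02, 0, 0, 0.24],
  [0.16, 0.32, 0.02, 0, 0, 0.32],
  [0.19, 0.4, 0.02, 0, 0, 0.4],
  [0.21, 0.48, 0.02, 0, 0, 0.48],
  [0.21, 0.56, 0.02, 0, 0, 0.56],
  [0.21, 0.64, 0.0, 0, 0, 0.64],
  [0.21, 0.7, 0.0, 0, 0, 0.72],
  [0.21, 0.754, 0.0, 0, 0, 0.8],
  [0.21, 0.754, 0.0, 0, 0, 0.887],
  [0.21, 0.754, 0.0, 0, 0, 0.887],
])

```text
clock: 12.45
position: [494.8, -37.9, 157.4]
ee_rot: [0.709, -0.706, -0.002, 0.002]
contact_force: [-0.3, -1.1, -3.8]
gripper_width: 15.7
```

Request:
step_arm([
  [0, 0, 0, 0, 0, 0],
  [0, 0, 0, 0, 0, 0],
  [0, 0, 0, 0, 0, 0],
])

```text
clock: 12.7
position: [496.1, -39.7, 159.1]
ee_rot: [-0.706, 0.708, 0.001, -0.001]
contact_force: [0.5, -0.6, -2.1]
gripper_width: 16.2
```

```bash
python3 - <<'E'
from bench import arm
from h import *
d=arm.get_image("wrist"); crop(d,0,0,512,384,1.2,"w4.png")
print(arm.read_state()["position"],arm.read_state()["ee_rot"])
E
```

```text
[496.21222838 -39.67043477 159.37522655] [-7.06017445e-01  7.08194191e-01  3.81908033e-04 -4.58180207e-04]
```

View pics/w4.png

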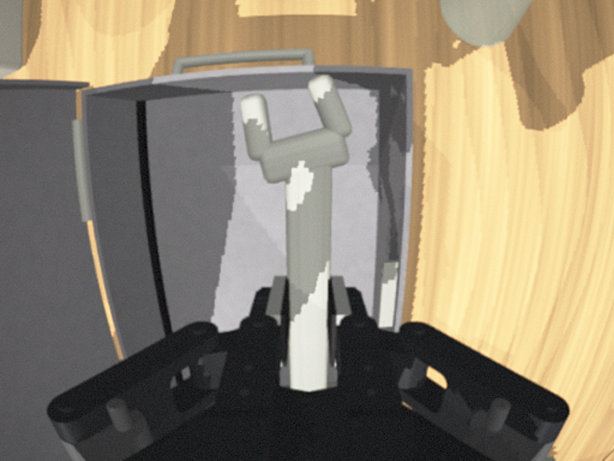

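Request:
step_arm([
  [0.016, 0, -0.06, 0, 0, 0],
  [0.016, 0, -0.14, 0, 0, 0],
  [0.016, 0, -0.22, 0, 0, 0],
  [0.016, 0, -0.29, 0, 0, 0],
  [0.016, 0, -0.34, 0, 0, 0],
  [0.016, 0, -0.36, 0, 0, 0],
  [0.016, 0, -0.37, 0, 0, 0],
  [0.016, 0, -0.38, 0, 0, 0],
  [0.016, 0, -0.38, 0, 0, 0],
])

```text
clock: 13.5
position: [503.7, -39.1, 8.4]
ee_rot: [-0.707, 0.707, -0.0, 0.001]
contact_force: [-0.3, -0.3, -2.2]
gripper_width: 15.9
```

Request:
step_arm([
  [0, 0, -0.004, 0, 0, 0],
  [0, 0, -0.008, 0, 0, 0],
  [0, 0, -0.008, 0, 0, 0],
])

```text
clock: 13.75
position: [503.4, -38.9, 5.4]
ee_rot: [-0.707, 0.707, -0.0, 0.001]
contact_force: [0.0, -1.4, -2.7]
gripper_width: 16.1
```

Request:
step_arm([
  [0, 0, 0, 0, 0, 0],
  [0, 0, 0, 0, 0, 0],
  [0, 0, 0, 0, 0, 0],
  [0, 0, 0.02, 0, 0, 0],
  [0, 0, 0.1, 0, 0, 0],
  [0, 0, 0.2, 0, 0, 0],
  [0, 0, 0.3, 0, 0, 0],
  [0, 0, 0.4, 0, 0, 0],
  [0, 0, 0.45, 0, 0, 0],
  [0, 0, 0.45, 0, 0, 0],
], jaw=-0.1)

```text
clock: 14.58
position: [506.3, -38.7, 191.6]
ee_rot: [0.707, -0.707, 0.004, -0.005]
contact_force: [0.2, -0.1, -0.6]
gripper_width: 38.3
```

```bash
python3 - <<'E'
from bench import arm
from h import *
d=arm.get_image("wrist"); crop(d,0,0,512,384,1.2,"w5.png")
print(arm.read_state()["position"],arm.read_state()["ee_rot"])
E
```

```text
[504.51084938 -38.72489776 188.45362218] [-0.70708185  0.70712065 -0.00217212  0.0033051 ]
```

View pics/w5.png

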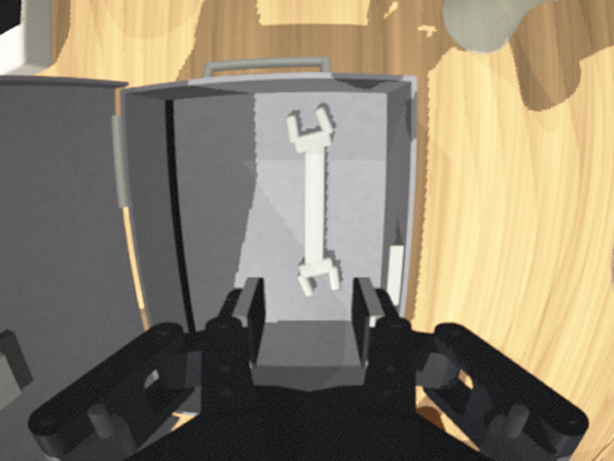

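The spanner lies flat on the chest floor, from about (310,115) to (320,285). Next is the scoop.

Request:
step_arm([
  [-0.005, 0.09, 0, 0, 0, 0.08],
  [-0.01, 0.18, 0, 0, 0, 0.16],
  [-0.015, 0.27, 0, 0, 0, 0.24],
  [-0.02, 0.36, 0, 0, 0, 0.32],
  [-0.025, 0.45, 0, 0, 0, 0.4],
  [-0.03, 0.54, 0, 0, 0, 0.48],
  [-0.035, 0.63, 0, 0, 0, 0.56],
  [-0.04, 0.72, 0, 0, 0, 0.64],
  [-0.045, 0.81, 0, 0, 0, 0.72],
  [-0.05, 0.904, 0, 0, 0, 0.8],
  [-0.05, 0.904, 0, 0, 0, 0.83],
  [-0.05, 0.904, 0, 0, 0, 0.83],
], jaw=0.2)

```text
clock: 15.63
position: [481.9, 323.9, 182.9]
ee_rot: [0.991, -0.132, -0.001, 0.001]
contact_force: [-1.1, -0.4, 0.3]
gripper_width: 51.3
```

Request:
step_arm([
  [0, 0, 0, 0, 0, 0],
  [0, 0, 0, 0, 0, 0],
])

```text
clock: 15.8
position: [482.6, 321.4, 184.0]
ee_rot: [0.991, -0.134, -0.001, 0.001]
contact_force: [0.8, -0.6, 0.1]
gripper_width: 51.4
```

```bash
python3 - <<'E'
from bench import arm
from h import *
np.set_printoptions(precision=1,suppress=True)
d=arm.get_image("wrist"); crop(d,0,0,512,384,1.5,"w6.png")
print(arm.read_state()["position"],arm.read_state()["ee_rot"])
for p in [(484,323,13),(472,326,13),(558,302,10),(386,349,10)]: print(p,proj(d,p,True)*1.5)
E
```

```text
[482.8 321.3 184.3] [ 1.  -0.1 -0.   0. ]
(484, 323, 13) [381.9 260.5]
(472, 326, 13) [382.3 277.1]
(558, 302, 10) [382.6 152.6]
(386, 349, 10) [383.4 384.2]
```

View pics/w6.png

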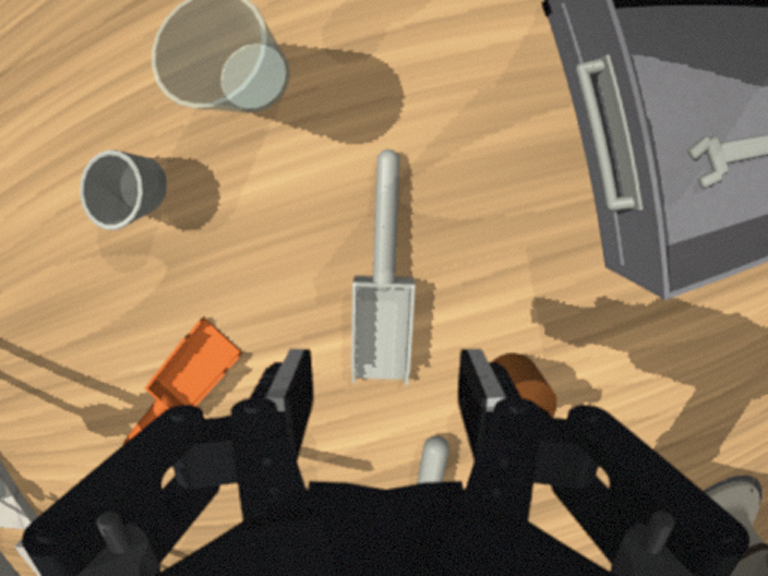

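The scoop in the wrist view has its butt at (389,150), its trough's back wall at (384,283) and its lip at about (381,382).

```bash
python3 - <<'E'
from bench import arm
from h import *
np.set_printoptions(precision=1,suppress=True)
d=arm.get_image("wrist"); t=arm.get_image("top")
w=lambda x,y:(x/1.5-.17,y/1.5-.17)
butt=onz(d,w(389,153),10,True); lip=onz(d,w(381,382),4,True); back=onz(d,w(384.5,280),16,True)
print(butt,back,lip,np.linalg.norm((butt-lip)[:2]),np.degrees(np.arctan2(*(lip-butt)[1::-1])),np.degrees(np.arctan2(*(back-butt)[1::-1])),(butt+lip)/2)
# two-view heights: sc_top crop scale 3.2 offset (70,160)
T=lambda x,y:(70+(x+.5)/3.2-.5,160+(y+.5)/3.2-.5)
for n,a,b in [("butt",(389,151),(358,54)),("trough back corner L",(353,281),(346,144)),("back R",(414,281),(308,134))]:
    print(n,tri([ray(d,w(*a),True),ray(t,T(*b))]))
s=arm.read_state(); print(s["position"],s["ee_rot"])
E
```

```text
[557.1 297.9  10. ] [470.7 325.   16. ] [385.8 351.4   4. ] 179.4526073826504 162.64285684745417 162.56979520994295 [471.5 324.7   7. ]
butt (array([558.6, 297.5,  -5.9]), [0.41, 0.41])
trough back corner L (array([467.9, 332.8, -25.5]), [20.01, 20.01])
back R (array([470.3, 319.7,  61.7]), [16.56, 16.56])
[483.1 321.5 184.8] [ 1.  -0.1 -0.   0. ]
```

```bash
python3 - <<'E'
from bench import arm
from h import *
np.set_printoptions(precision=1,suppress=True)
d=arm.get_image("wrist"); t=arm.get_image("top")
w=lambda x,y:(x/1.5-.17,y/1.5-.17)
T=lambda x,y:(70+(x+.5)/3.2-.5,160+(y+.5)/3.2-.5)
for n,a,b in [("back L",(353,281),(308,134)),("back R",(414,281),(346,144))]:
    print(n,tri([ray(d,w(*a),True),ray(t,T(*b))]))
E
```

```text
back L (array([474.1, 347.4,   5.6]), [1.52, 1.52])
back R (array([462.7, 305.9,  10.3]), [0.95, 0.95])
```

Request:
step_arm([
  [0.009, -0.004, -0.1, 0, 0, -0.022],
  [0.009, -0.004, -0.2, 0, 0, -0.022],
  [0.009, -0.004, -0.3, 0, 0, -0.022],
  [0.009, -0.004, -0.37, 0, 0, -0.022],
  [0.009, -0.004, -0.41, 0, 0, -0.022],
  [0.009, -0.004, -0.435, 0, 0, -0.022],
  [0.009, -0.004, -0.45, 0, 0, -0.022],
  [0.009, -0.004, -0.45, 0, 0, -0.022],
  [0.009, -0.004, -0.45, 0, 0, -0.022],
])

```text
clock: 16.8
position: [487.3, 321.5, 5.7]
ee_rot: [0.989, -0.15, 0.001, -0.001]
contact_force: [-0.0, 0.4, 0.2]
gripper_width: 51.2
```

Request:
step_arm([
  [0, 0, 0, 0, 0, 0],
  [0, 0, 0, 0, 0, 0],
  [0, 0, 0, 0, 0, 0],
  [0, 0, 0, 0, 0, 0],
  [0, 0, 0, 0, 0, 0],
  [0, 0, 0, 0, 0, 0],
], jaw=-1)

```text
clock: 17.3
position: [487.1, 321.5, 6.1]
ee_rot: [0.989, -0.15, 0.001, -0.001]
contact_force: [-2.8, -0.5, 5.7]
gripper_width: 13.4
```

Request:
step_arm([
  [0, 0, 0.02, 0, 0, 0],
  [0, 0, 0.06, 0, 0, 0],
  [0, 0, 0.12, 0, 0, 0],
  [0, 0, 0.2, 0, 0, 0],
  [0, 0, 0.28, 0, 0, 0],
  [0, 0, 0.36, 0, 0, 0],
  [0, 0, 0.4, 0, 0, 0],
  [0, 0, 0.4, 0, 0, 0],
])

```text
clock: 17.97
position: [488.3, 322.6, 169.8]
ee_rot: [0.989, -0.15, 0.003, -0.004]
contact_force: [0.4, 0.7, -2.4]
gripper_width: 13.2
```

```bash
python3 - <<'E'
from bench import arm
from h import *
d=arm.get_image("wrist"); crop(d,0,0,512,384,1.2,"w7.png")
d=arm.get_image("scene"); crop(d,200,80,400,230,3,"s7.png")
E
```

```text
(no output)
```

View pics/w7.png

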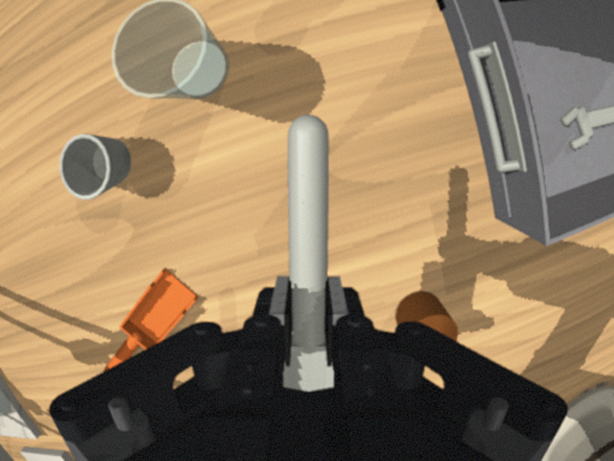

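View pics/s7.png

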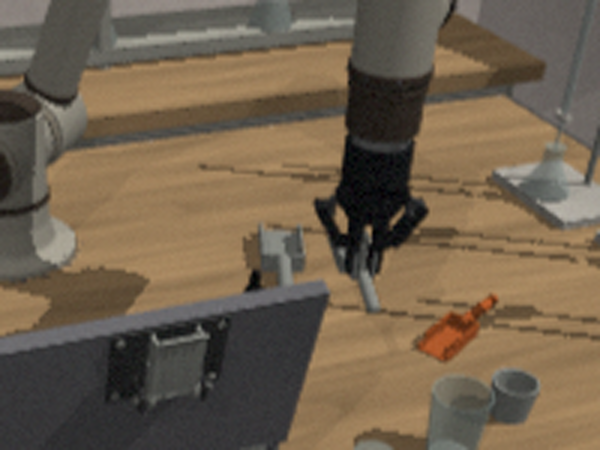

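```bash
python3 - <<'E'
from bench import arm
from h import *
d=arm.get_image("wrist"); p=arm.read_state()["position"];print(p)
for dz in (-20,-10,0,10,20):
    print(dz, proj(d,p+[74*.954,-74*.299,3+dz],True)*1.2, "ends top",proj(d,p+[74*.954,-74*.299,11+dz],True)*1.2)
E
```

```text
[485.52941027 320.22168761 163.3854935 ]
-20 [309.92115549 122.73224765] ends top [310.02858158 122.297126  ]
-10 [310.05722569 122.18112305] ends top [310.17985718 121.6845756 ]
0 [310.21270107 121.55161086] ends top [310.35401056 120.97964901]
10 [310.39205016 120.82571206] ends top [310.55665423 120.15975323]
20 [310.60122704 119.97946248] ends top [310.79539923 119.19427678]
```

Request:
step_arm([
  [0.02, -0.09, 0.02, 0, 0, -0.075],
  [0.04, -0.18, 0.02, 0, 0, -0.15],
  [0.06, -0.27, 0.02, 0, 0, -0.225],
  [0.08, -0.36, 0.02, 0, 0, -0.3],
  [0.1, -0.45, 0.02, 0, 0, -0.375],
  [0.12, -0.54, 0.02, 0, 0, -0.45],
  [0.15, -0.63, 0.02, 0, 0, -0.525],
  [0.18, -0.72, 0.02, 0, 0, -0.6],
  [0.2, -0.81, 0.02, 0, 0, -0.675],
  [0.217, -0.9, 0.0, 0, 0, -0.74],
  [0.217, -0.94, 0.0, 0, 0, -0.807],
  [0.217, -0.94, 0.0, 0, 0, -0.807],
])

```text
clock: 19.12
position: [571.5, -58.5, 161.4]
ee_rot: [-0.705, 0.71, 0.002, -0.003]
contact_force: [0.0, 0.1, -1.9]
gripper_width: 13.5
```

Request:
step_arm([
  [0, 0, 0, 0, 0, 0],
  [0, 0, 0, 0, 0, 0],
  [0, 0, 0, 0, 0, 0],
])

```text
clock: 19.37
position: [573.1, -54.0, 164.0]
ee_rot: [0.708, -0.706, -0.0, 0.0]
contact_force: [0.5, 0.3, -2.0]
gripper_width: 13.8
```

```bash
python3 - <<'E'
from bench import arm
from h import *
d=arm.get_image("wrist"); crop(d,0,0,512,384,1.2,"w8.png")
d=arm.get_image("top"); crop(d,200,60,340,240,3.3,"t8.png")
print(arm.read_state()["position"],arm.read_state()["ee_rot"])
E
```

```text
[573.30372522 -53.8495835  164.57747775] [ 7.08373610e-01 -7.05837657e-01 -1.40518400e-04  1.01659518e-04]
```

View pics/w8.png

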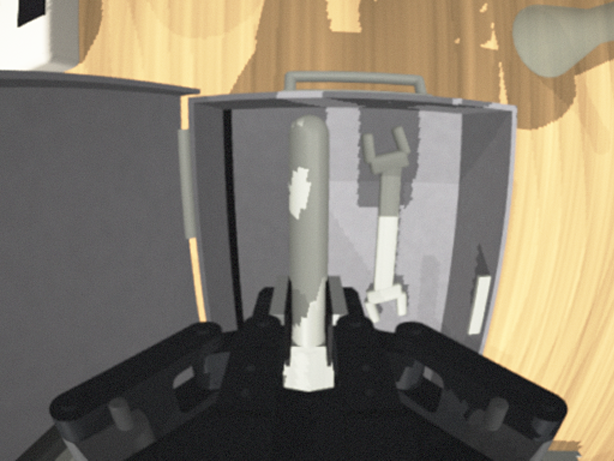

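View pics/t8.png

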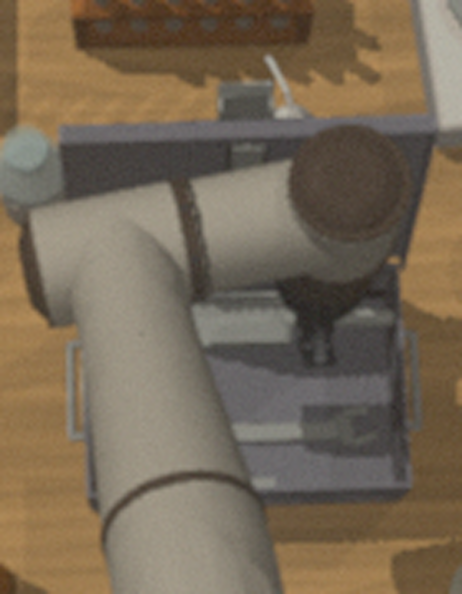

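Scoop hangs over free floor beside the spanner (butt at (308,120) in the wrist view, spanner at (385,220)). Lowering.

Request:
step_arm([
  [0, 0, -0.06, 0, 0, 0],
  [0, 0, -0.14, 0, 0, 0],
  [0, 0, -0.22, 0, 0, 0],
  [0, 0, -0.29, 0, 0, 0],
  [0, 0, -0.34, 0, 0, 0],
  [0, 0, -0.36, 0, 0, 0],
  [0, 0, -0.37, 0, 0, 0],
  [0, 0, -0.38, 0, 0, 0],
  [0, 0, -0.38, 0, 0, 0],
])

```text
clock: 20.22
position: [574.1, -54.6, 13.4]
ee_rot: [0.708, -0.706, 0.0, -0.001]
contact_force: [-0.1, -0.9, -1.5]
gripper_width: 13.6
```

Request:
step_arm([
  [0, 0, -0.004, 0, 0, 0],
  [0, 0, -0.008, 0, 0, 0],
  [0, 0, -0.008, 0, 0, 0],
])

```text
clock: 20.47
position: [573.8, -55.0, 10.3]
ee_rot: [0.708, -0.707, 0.0, -0.001]
contact_force: [-0.9, 0.9, -1.6]
gripper_width: 13.3
```

Request:
step_arm([
  [0, 0, 0, 0, 0, 0],
  [0, 0, 0, 0, 0, 0],
  [0, 0, 0, 0, 0, 0],
  [0, 0, 0.02, 0, 0, 0],
  [0, 0, 0.1, 0, 0, 0],
  [0, 0, 0.2, 0, 0, 0],
  [0, 0, 0.3, 0, 0, 0],
  [0, 0, 0.4, 0, 0, 0],
  [0, 0, 0.45, 0, 0, 0],
  [0, 0, 0.45, 0, 0, 0],
], jaw=-0.1)

```text
clock: 21.3
position: [576.7, -55.0, 197.0]
ee_rot: [0.708, -0.706, 0.005, -0.005]
contact_force: [0.0, -0.7, -0.4]
gripper_width: 38.6
```

```bash
python3 - <<'E'
from bench import arm
from h import *
d=arm.get_image("wrist"); crop(d,0,0,512,384,1.2,"w9.png")
print(arm.read_state()["position"],arm.read_state()["ee_rot"])
E
```

```text
[574.94846278 -54.8437703  193.63215911] [ 0.70761328 -0.70658872  0.00239628 -0.00317435]
```

View pics/w9.png

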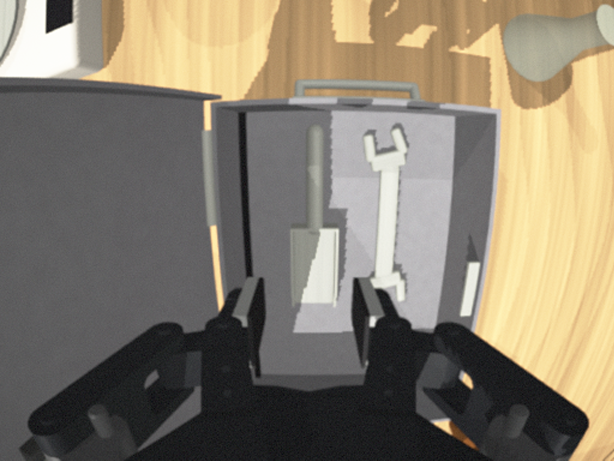

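The scoop is resting flat beside the spanner, both inside the walls. Next is the jar: the only closed one with a knob, at top-view (380,165). The steel cup is open and stands on the far side.

Request:
step_arm([
  [0, -0.1, 0, 0, 0, 0],
  [0, -0.2, 0, 0, 0, 0],
  [0, -0.3, 0, 0, 0, 0],
  [0, -0.4, 0, 0, 0, 0],
  [0, -0.5, 0, 0, 0, 0],
  [0, -0.6, 0, 0, 0, 0],
  [-0.003, -0.67, 0, 0, 0, 0],
  [-0.003, -0.714, 0, 0, 0, 0],
  [-0.003, -0.714, 0, 0, 0, 0],
  [-0.003, -0.714, 0, 0, 0, 0],
], jaw=0.1)

```text
clock: 22.18
position: [571.1, -341.2, 187.7]
ee_rot: [-0.707, 0.707, 0.002, -0.001]
contact_force: [0.4, 0.9, 0.2]
gripper_width: 46.7
```

```bash
python3 - <<'E'
from bench import arm
from h import *
np.set_printoptions(precision=1,suppress=True)
d=arm.get_image("wrist"); crop(d,0,0,512,384,1.5,"w10.png")
print(arm.read_state()["position"],arm.read_state()["ee_rot"])
for p in [(574.3,-340.6,80),(574.3,-340.6,57)]: print(p,proj(d,p,True)*1.5)
E
```

```text
[ 571.4 -340.3  188.1] [ 0.7 -0.7 -0.   0. ]
(574.3, -340.6, 80) [377.9 287. ]
(574.3, -340.6, 57) [378.3 277. ]
```

View pics/w10.png

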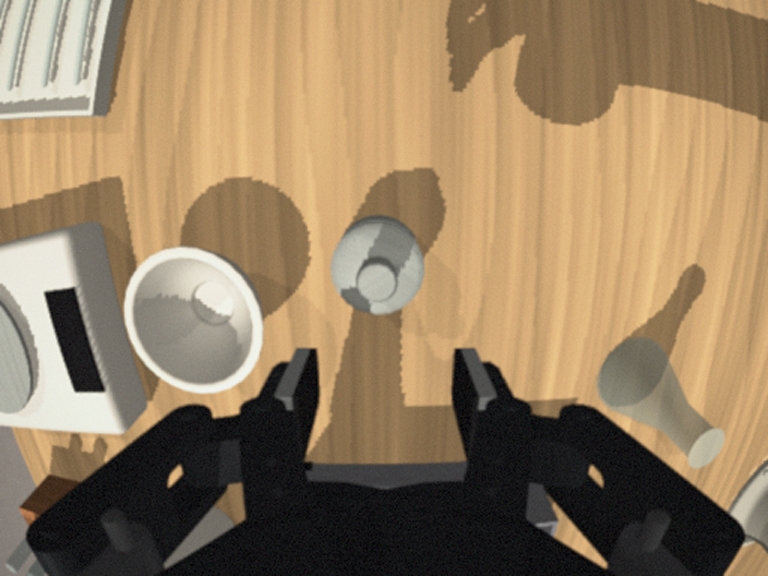

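Knob's top disc is centred at (377,281), about 3 mm further in -y than first measured. The shoulder circle is centred at (377,265).

```bash
python3 - <<'E'
from bench import arm
from h import *
np.set_printoptions(precision=1,suppress=True)
d=arm.get_image("wrist"); s=arm.get_image("scene"); t=arm.get_image("top")
w=lambda x,y:(x/1.5-.17,y/1.5-.17)
print(onz(d,w(377,280),80,True))
for x,y in [(377,216),(377,313),(332,265),(424,265)]: print((x,y),onz(d,w(x,y),47,True),onz(d,w(x,y),40,True))
T=lambda x,y:(210+(x+.5)/4-.5,120+(y+.5)/4-.5)
S=lambda x,y:(110+(x+.5)/4-.5,140+(y+.5)/4-.5)
print(tri([ray(d,w(377,280),True),ray(s,S(90,428)),ray(t,T(693,166))]))
print(tri([ray(d,w(377,280),True),ray(t,T(693,166))]))
print(arm.read_state()["position"])
E
```

```text
[ 575.4 -343.9   80. ]
(377, 216) [ 575.8 -377.4   47. ] [ 575.9 -376.5   40. ]
(377, 313) [ 576.  -312.2   47. ] [ 576.1 -309.8   40. ]
(332, 265) [ 605.3 -345.3   47. ] [ 606.2 -343.7   40. ]
(424, 265) [ 545.2 -345.3   47. ] [ 544.5 -343.7   40. ]
(array([ 574.7, -341.7,   78.7]), [2.0, 2.2, 0.32])
(array([ 575.4, -342.8,   75.7]), [0.08, 0.08])
[ 572.2 -339.4  189.3]
```

Request:
step_arm([
  [0.008, -0.011, -0.08, 0, 0, 0],
  [0.008, -0.011, -0.16, 0, 0, 0],
  [0.008, -0.011, -0.22, 0, 0, 0],
  [0.008, -0.011, -0.27, 0, 0, 0],
  [0.008, -0.011, -0.3, 0, 0, 0],
  [0.008, -0.011, -0.315, 0, 0, 0],
  [0.008, -0.011, -0.315, 0, 0, 0],
  [0.008, -0.011, -0.315, 0, 0, 0],
])

```text
clock: 23.05
position: [576.3, -345.0, 64.6]
ee_rot: [0.708, -0.706, 0.001, -0.0]
contact_force: [0.7, -0.9, 0.3]
gripper_width: 46.8
```

Request:
step_arm([
  [0, 0, 0, 0, 0, 0],
  [0, 0, 0, 0, 0, 0],
  [0, 0, 0, 0, 0, 0],
  [0, 0, 0, 0, 0, 0],
  [0, 0, 0, 0, 0, 0],
  [0, 0, 0, 0, 0, 0],
], jaw=-1)

```text
clock: 23.55
position: [576.1, -345.3, 65.5]
ee_rot: [0.708, -0.707, 0.001, -0.0]
contact_force: [-1.8, 1.3, 6.3]
gripper_width: 22.4
```

Request:
step_arm([
  [0, 0, 0.02, 0, 0, 0],
  [0, 0, 0.06, 0, 0, 0],
  [0, 0, 0.12, 0, 0, 0],
  [0, 0, 0.2, 0, 0, 0],
  [0, 0, 0.28, 0, 0, 0],
  [0, 0, 0.33, 0, 0, 0],
  [0, 0, 0.33, 0, 0, 0],
  [0, 0, 0.33, 0, 0, 0],
])

```text
clock: 24.22
position: [575.2, -344.6, 195.4]
ee_rot: [0.707, -0.707, -0.0, -0.001]
contact_force: [-0.8, 0.1, -5.8]
gripper_width: 22.5
```

```bash
python3 - <<'E'
from bench import arm
from h import *
d=arm.get_image("scene"); crop(d,90,130,250,270,3.5,"s11.png")
print(arm.read_state()["position"])
E
```

```text
[ 574.14717754 -344.08149681  193.23550765]
```

View pics/s11.png

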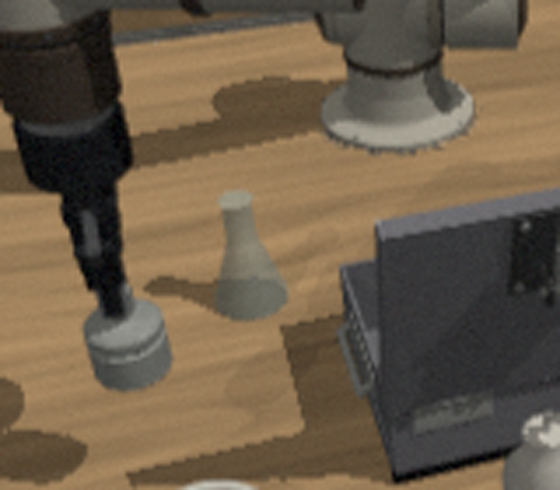

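The jar hangs upright by its knob, with about 128 mm under it. I carry it over the chest.

Request:
step_arm([
  [-0.01, 0.05, 0.02, 0, 0, 0],
  [-0.02, 0.12, 0.02, 0, 0, 0],
  [-0.03, 0.2, 0.02, 0, 0, 0],
  [-0.04, 0.28, 0.02, 0, 0, 0],
  [-0.05, 0.36, 0.02, 0, 0, 0],
  [-0.06, 0.44, 0.02, 0, 0, 0],
  [-0.07, 0.52, 0.02, 0, 0, 0],
  [-0.08, 0.6, 0.02, 0, 0, 0],
  [-0.09, 0.68, 0.02, 0, 0, 0],
  [-0.09, 0.76, 0.02, 0, 0, 0],
  [-0.09, 0.84, 0.02, 0, 0, 0],
  [-0.09, 0.9, 0.02, 0, 0, 0],
])

```text
clock: 25.27
position: [537.3, 17.0, 200.5]
ee_rot: [0.708, -0.706, -0.002, 0.002]
contact_force: [1.0, -0.8, -4.1]
gripper_width: 22.5
```

Request:
step_arm([
  [0, 0.06, 0, 0, 0, 0],
  [0, 0.12, 0, 0, 0, 0],
  [0, 0.18, 0, 0, 0, 0],
  [0, 0.222, 0, 0, 0, 0],
  [0, 0.222, 0, 0, 0, 0],
  [0, 0.222, 0, 0, 0, 0],
  [0, 0.222, 0, 0, 0, 0],
])

```text
clock: 25.85
position: [538.2, 103.1, 201.5]
ee_rot: [0.707, -0.707, -0.001, 0.002]
contact_force: [-0.2, -0.2, -4.4]
gripper_width: 22.5
```

```bash
python3 - <<'E'
from bench import arm
from h import *
d=arm.get_image("wrist"); crop(d,0,0,512,384,1.2,"w12.png")
print(arm.read_state()["position"])
d=arm.get_image("top"); crop(d,200,60,340,240,3.3,"t12.png")
E
```

```text
[538.4595878  102.87627404 201.95606778]
```

View pics/w12.png

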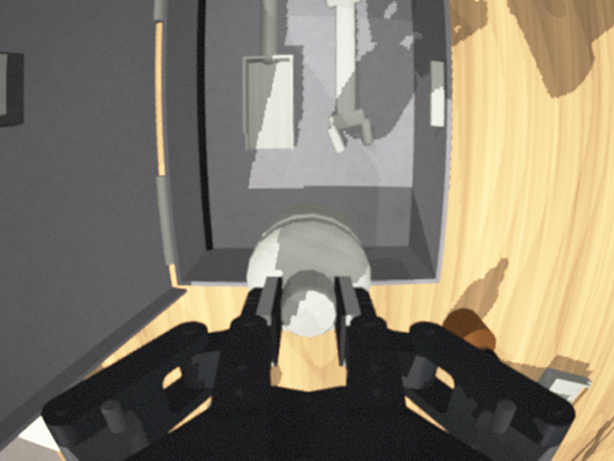

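View pics/t12.png

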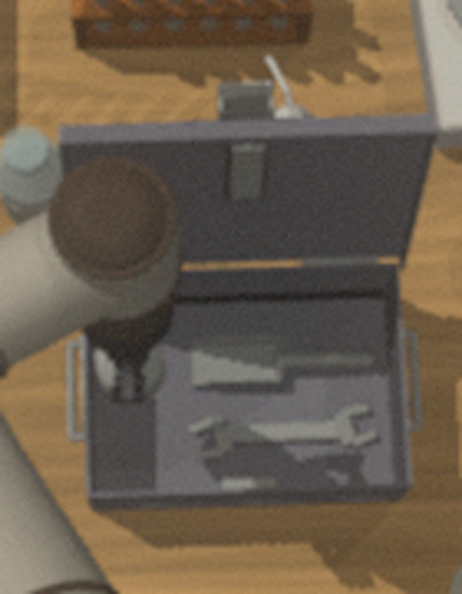

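```bash
python3 - <<'E'
from bench import arm
from h import *
np.set_printoptions(precision=1,suppress=True)
d=arm.get_image("wrist");w=lambda x,y:(x/1.2-.08,y/1.2-.08)
for n,p,z in [("lip",(269,150),5),("span tip",(342,152),12),("span tip2",(370,144),12),("wall foot L",(205,250),4),("wall foot R",(413,250),4),("wall top",(300,283),90)]: print(n,onz(d,w(*p),z,True))
print(arm.read_state()["position"])
E
```

```text
lip [574.8  49.8   5. ]
span tip [506.2  51.4  12. ]
span tip2 [480.   43.3  12. ]
wall foot L [644.7 150.5   4. ]
wall foot R [428.5 150.6   4. ]
wall top [544.2 147.7  90. ]
[539.  102.8 202.8]
```

There is free floor from y=52 to 147, so the jar (±31 about 103) fits. I'm lowering it.

Request:
step_arm([
  [0, 0, -0.04, 0, 0, 0],
  [0, 0, -0.1, 0, 0, 0],
  [0, 0, -0.16, 0, 0, 0],
  [0, 0, -0.22, 0, 0, 0],
  [0, 0, -0.27, 0, 0, 0],
  [0, 0, -0.3, 0, 0, 0],
  [0, 0, -0.315, 0, 0, 0],
  [0, 0, -0.325, 0, 0, 0],
  [0, 0, -0.325, 0, 0, 0],
  [0, 0, -0.325, 0, 0, 0],
])

```text
clock: 26.83
position: [540.1, 103.8, 74.3]
ee_rot: [0.708, -0.707, 0.0, -0.001]
contact_force: [0.0, 1.2, -3.9]
gripper_width: 22.4
```

Request:
step_arm([
  [0, 0, -0.004, 0, 0, 0],
  [0, 0, -0.008, 0, 0, 0],
  [0, 0, -0.012, 0, 0, 0],
  [0, 0, -0.012, 0, 0, 0],
])

```text
clock: 27.17
position: [539.7, 104.1, 69.6]
ee_rot: [0.708, -0.707, 0.0, -0.001]
contact_force: [-1.0, 0.2, 0.2]
gripper_width: 22.6
```

The weight has come off the wrist (force z from -3.9 to 0.2 N), so the jar stands on the floor. I let go and rise straight up.

Request:
step_arm([
  [0, 0, 0, 0, 0, 0],
  [0, 0, 0, 0, 0, 0],
  [0, 0, 0, 0, 0, 0],
  [0, 0, 0.02, 0, 0, 0],
  [0, 0, 0.1, 0, 0, 0],
  [0, 0, 0.2, 0, 0, 0],
  [0, 0, 0.3, 0, 0, 0],
  [-0.1, 0, 0.35, 0, 0, 0],
  [-0.2, 0, 0.35, 0, 0, 0],
  [-0.3, 0, 0.35, 0, 0, 0],
  [-0.35, 0, 0.35, 0, 0, 0],
  [-0.35, 0, 0.35, 0, 0, 0],
], jaw=0)

```text
clock: 28.17
position: [395.7, 102.8, 209.9]
ee_rot: [0.708, -0.706, -0.0, -0.001]
contact_force: [0.6, 0.4, -0.7]
gripper_width: 42.7
```

Request:
step_arm([
  [0, 0.1, 0, 0, 0, 0],
  [0, 0.2, 0, 0, 0, 0],
  [0, 0.3, 0, 0, 0, 0],
  [0, 0.4, 0, 0, 0, 0],
  [0, 0.4, 0, 0, 0, 0],
  [0, 0.4, 0, 0, 0, 0],
])

```text
clock: 28.67
position: [399.8, 265.9, 208.9]
ee_rot: [0.709, -0.706, 0.0, -0.0]
contact_force: [0.3, -0.1, -1.1]
gripper_width: 43.0
```

```bash
python3 - <<'E'
from bench import arm
from h import *
print(arm.read_state()["position"],arm.read_state()["clock"])
d=arm.get_image("scene"); crop(d,130,90,330,260,3.5,"s13.png"); cv2.imwrite("pics/s13f.png",d["image"][:,:,::-1])
d=arm.get_image("top"); crop(d,60,50,420,330,2.2,"t13.png"); crop(d,210,60,340,240,3.3,"t13b.png")
E
```

```text
[399.7778873  265.91094795 208.92021312] 28.6667
```

View pics/s13.png

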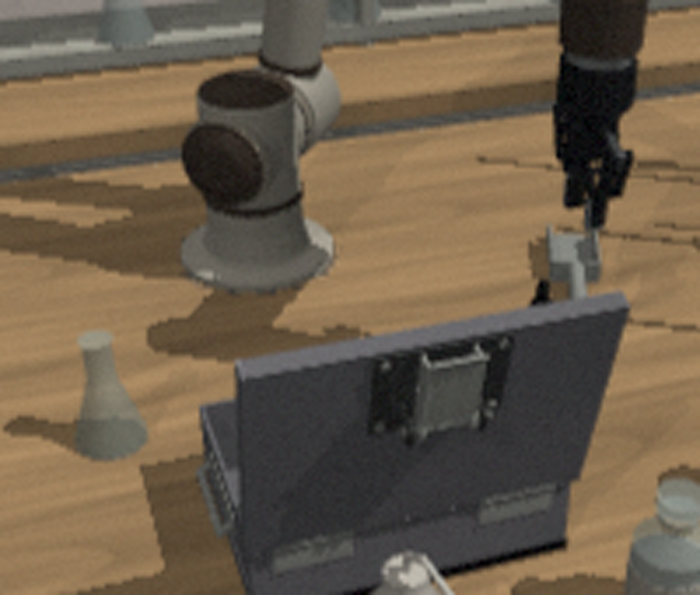

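View pics/t13.png

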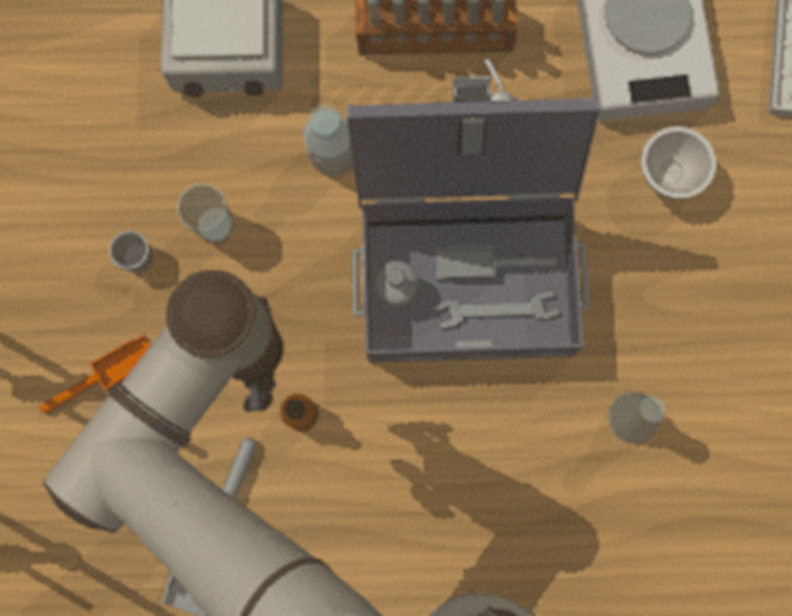

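View pics/t13b.png

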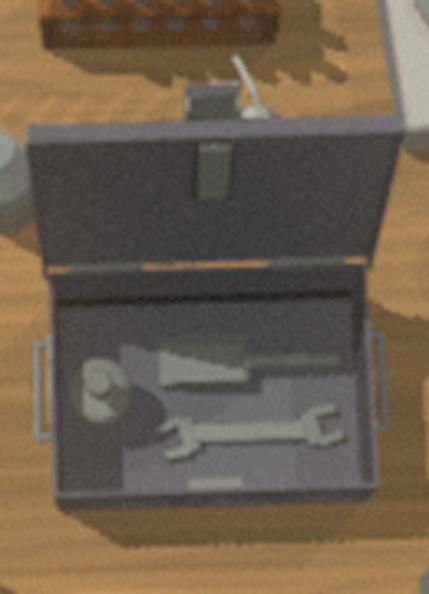

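Final look: the jar stands upright at (100,388) in the last crop, the scoop is at (250,362) and the spanner at (250,432), all inside the walls. The lid is back and the paddle flat. One numeric check before handing in.

```bash
python3 - <<'E'
from bench import arm
from h import *
np.set_printoptions(precision=1,suppress=True)
t=arm.get_image("top"); s=arm.get_image("scene")
C=lambda x,y:(210+(x+.5)/3.3-.5,60+(y+.5)/3.3-.5)
for n,p,z in [("knob",(99,380),84),("scoop lip",(160,368),8),("scoop butt",(340,359),12),("sp1",(165,438),12),("sp2",(343,424),12)]:
    w=onz(t,C(*p),z); print(n,"chest frame",(w-[538,0,0]))
C2=lambda x,y:(130+(x+.5)/3.5-.5,90+(y+.5)/3.5-.5)
for px,y in [((238,364),-154),((628,298),154)]:
    o,v=ray(s,C2(*px)); p=o+v*(y-o[1])/v[1]; r=p-[650,y,90]; print("lid angle",np.arctan2(r[2],-r[0])+4/223,np.hypot(r[0],r[2]))
# bystander check vs start picture
a=cv2.imread("pics/top0.png").astype(int); b=t["image"][:,:,::-1].astype(int)
for n,(x,y) in dict(beaker=(154,148),cup=(119,164),dropper=(197,238),mortar=(368,125),reag=(210,113)).items():
    A=a[y-22:y+22,x-22:x+22].astype(np.float32).mean(2);B=b[y-22:y+22,x-22:x+22].astype(np.float32).mean(2)
    print(n,np.round(cv2.phaseCorrelate(A,B),2))
arm.job_done()
E
```

```text
knob chest frame [  1.3 104.7  84. ]
scoop lip chest frame [29.7 46.4  8. ]
scoop butt chest frame [  34.  -131.1   12. ]
sp1 chest frame [-41.5  43.2  12. ]
sp2 chest frame [ -31.4 -131.2   12. ]
lid angle 1.8637633049649567 244.3743594692825
lid angle 1.8173766744860147 227.33561251961646Traceback (most recent call last):
  File "<stdin>", line 15, in <module>
    return _wrapfunc(a, 'round', decimals=decimals, out=out)
    return _wrapit(obj, method, *args, **kwds)
    conv = _array_converter(obj)
ValueError: setting an array element with a sequence. The requested array has an inhomogeneous shape after 1 dimensions. The detected shape was (2,) + inhomogeneous part.
```

```bash
python3 - <<'E'
from bench import arm
from h import *
t=arm.get_image("top")
a=cv2.imread("pics/top0.png").astype(int); b=t["image"][:,:,::-1].astype(int)
for n,(x,y) in dict(beaker=(154,148),cup=(119,164),dropper=(197,238),mortar=(368,125),reag=(210,113)).items():
    A=a[y-22:y+22,x-22:x+22].astype(np.float32).mean(2);B=b[y-22:y+22,x-22:x+22].astype(np.float32).mean(2)
    print(n,cv2.phaseCorrelate(A,B))
print(arm.job_done())
E
```

```text
beaker ((0.3976370569211909, 0.5537337247185476), 1.0281843449156962)
cup ((0.5719200741679344, 0.5153288435861043), 0.9669022812078029)
dropper ((0.7553402931791524, 0.5752621624132281), 0.6214961655934652)
mortar ((0.4619990777138341, 0.43674436131317407), 1.001917197616012)
reag ((0.3805015794006721, 0.3140808532958985), 0.7973455593909746)
the job is handed in; nothing more can be done
None
```

The job is handed in at about 29 s of the 72 s allowed. The lid is standing open and the jar, spanner and scoop are in the chest. The hand-in gives no verdict, so this rests on my own checks.

**What I did:** I pinched the paddle and lifted it, then swung the lid up by it. The fingers slipped off the paddle at roughly 1.5 rad, so I pushed the lid the rest of the way from the front with the fingers shut. The first spanner grip was too shallow, so I redid it lower before lifting. Each piece was lowered to the chest floor before I let go.

**Last checks, from the pictures (chest frame, mm):**

| Item | Result |
|---|---|
| Jar knob | (1, 105); picture shows it upright |
| Scoop | lip (30, 46), butt (34, -131) |
| Spanner | ends (-42, 43) and (-31, -131) |
| Paddle | looks flat |
| Bystanders | beaker, cup, dropper bottle, mortar and reagent bottle shifted under 1 px |

- **Pieces:** all three are inside the walls. The wrist force went to zero as the jar touched the floor. For the spanner and scoop the weight was still on the wrist at release, so the tool height is the evidence that they were within a millimetre or so of the floor.
- **Not re-measured:** I only looked at the flask and wash bottle in the last pictures, where nothing seemed disturbed.
- **Checks that disagreed:** casting rays through the lid's corners gave 1.82 and 1.86 rad, above the 1.8 stop. Matching the corners to computed positions gave about 1.76. I trust the second, and either is past 1.6.

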